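# Nest the spare channel upside down on the pair

### The arm

A 6-joint arm with a two-finger parallel gripper is mounted at the origin on a cart in front of the work surface, level with it; the furniture and walls round the work are solid. World frame = base frame: x ahead of the robot, y to its left, z up, the work surface at z = 0. Lengths are in m, angles in rad, forces in N, time in s.
With the tool pointing down it reaches from about 0.4 to 0.925 m from the base axis. Payload 3.4 kg.
Tool frame: the origin (TCP) lies midway between the tips of the shut fingers; the grasp point (between the pads) lies 19 mm behind it; z points along the fingers, y is the line along which they close (so a half turn about z gives the same grasp; the last joint's range is limited). The gripper opens to 85 mm and grips with 20 to 120 N. Pads are 22 mm wide; open, the fingers measure 114 mm over their backs; the gripper's body (76 mm by 85 mm) begins 54 mm behind the grasp point. The pads swing forward as they close: fully open they stand 13 mm farther back than shut.
Start: joints at [1.141, 0.307, 1.506, -0, 1.328, -0.073], TCP at [0.201, 0.539, 0.231] pointing down, gripper open.
Joint ranges: [-3.12, 3.12], [-1.05, 2.28], [0.14, 2.33], [-1.42, 4.57], [0.1, 2.73], [-2.68, 2.68]. Speed limits (rad/s): [2.57, 2.57, 3.14, 3.14, 3.14, 3.14].

### API

Orientations are given as a 3x3 rotation matrix whose columns are the frame's x, y, z axes.
In Python, from rig import ctrl, grab_frame gives the robot as it stands.
- The arm moves only by the tool send_rows, never from a script. Its argument "commands" is one flat list of numbers, 4 for each row, row after row: the shift along the tool's x, y, z in mm, then the turn about the tool's z in rad. In form: [dx, dy, dz, yaw, dx, dy, dz, yaw, ...]. A call has 1 to 12 rows; each row is the pose to reach, as a shift and turn from the pose commanded when the call began, along the tool's axes at that moment; what a row does not reach only later rows make up. A row lasts 1/8 s, in which the tool goes at most 62.5 mm and 10.7 degrees, less where a joint would pass 70% of its speed; a pose out of reach is approached as far as the arm can. A call with a gripper value outside its range is refused whole. "grip" is the closure, from -1 (fully open) to 1 (shut), set as the call begins (left out, the last holds). The fingers move at their own pace and stop on an object; "force" is the grip in N (left out, the last holds). Time passes only in rows, so rows that repeat a pose let the fingers close. It gives the time, the measured TCP pose, the force, the opening and the grip force at its end, in the units of the state.
- ctrl.read_state(): the state, without advancing time (a new reading comes with each control period).
- grab_frame(name): name is "side" or "top"; returns a dict with "frame" (480x640x3 uint8, blue, green, red), "camera_matrix" (3x3 intrinsics, pixels), "extrinsics" (4x4, takes a point from camera to world coordinates). Camera axes: x right, y down, z forward; pixel columns grow to the right and rows downward; lengths in m; the calibration is good to about 2 mm. A picture is of the moment at which its call begins. There is no depth.
- ctrl.job_done(): hands the job in; it is judged then, once.
The state is a dict: "time": time; "q": joint angles; "dq": joint speeds; "joint_efforts": joint torques, N m; "ee_pos": TCP position; "tool_rot": TCP orientation; "ft_force": force on the tool from outside, world axes, zero at the start; "moment": the same for the moment, N m; "gripper_width": opening from 0.0 (shut) to 1.0 (fully open); "grasp_force": force on a finger pad.
Only numpy, scipy, OpenCV 4.12 (cv2) and the standard library are available. Lean on these libraries where they do the work, as an engineer would, in place of code of your own. Each camera call takes 0.05 s, during which the arm holds its last target. There are 200 camera calls.

### The job

A spare aluminium U-channel lies on the bench with its legs up. Turn it over and nest it legs down on the two shorter channels that lie legs up side by side in the small rack: one of its legs goes down inside each of the two, fully seated, in line with them and with both its ends sticking out past theirs. Leave the two short ones lying in the rack, and leave the angle piece, the vial and the hex key where they are.

Things in the scene. Friction and masses are not known exactly. Their poses are not given: they have to be found in the camera images.
- channel: Spare channel: aluminium U section 34 wide, 24 high, 4 thick (26 between legs), 60 mm long, 0.1 kg, two dark holes in its web; the longest, loose, legs up at first. Origin: centre of the web's outer face (underside while legs are up). x along its length, z from web to leg tips. Stands stably on either end. Grip it across the legs (34 mm) or over its ends (60 mm).
- rack: Grey open-ended rack, fixed, 54 (x) x 77 (y) x 22 (z) mm. Origin: centre of underside; x along the channels in it. Floor 6 mm up; 3 mm side walls rise 16 mm above it, end lips 4 mm. Spare channel seated upside down: its web's outer face is 34 mm above this origin, its ends 30 mm from the middle, outside the rack (room for fingers); about 8 mm of play to either side.
- short_left: Short channel, aluminium U section 34 wide, 24 high, 4 thick (26 between legs), 44 mm long, 0.12 kg, loose, lying legs up in the +y half of the rack, its centre 17.5 mm from the rack's centre line (up to 1 mm of play). Origin: centre of the underside of its web; x along its length, z up.
- short_right: The same short channel in the -y half of the rack, touching or within 2 mm of its fellow.
- angle: Bystander: a plain aluminium L-shaped angle, 60 long, 34 wide, 24 high, 4 thick, one leg flat on the bench, one hole. It may lie in either of two places on the right, the spare channel in the other. Origin: centre of the underside; x along its length, upright leg at +y. Leave it.
- vial: Bystander: small clear screw-cap vial, 25 mm across, 48 high, standing beyond the rack. Origin: centre of its underside. Leave it.
- hex_key: Bystander: small hex key with an orange handle, 75 x 31 x 8 mm, lying at the left. Leave it. Behind it, the tall fixed computer case: its right side about 0.17 m left of the robot's centre line, its front about 0.45 m ahead, over 0.3 m high; keep the arm clear of it. The bench right of the centre line is open, its edge 0.26 m off.
Not all that is in view belongs to the job. Leave any purple look-alike of the short_left alone.

How it is judged:
At the end, for the whole second after the job is handed in: Spare channel at rest upside down (within 8 deg) on the pair, a leg inside each: web face 31 to 37 mm above the rack's origin, within 9 mm of its middle lengthwise, 11 mm sideways, 10 deg in line; short channels legs up on the rack floor, within 6 mm lengthwise (angle between channel's own z axis and vertical above 3 rad and z of channel in the frame of rack between 0.031 and 0.037 m and x of channel in the frame of rack between -0.009 and 0.009 m and y of channel in the frame of rack between -0.011 and 0.011 m and angle between the x axis of channel and the x axis of rack, either way round below 0.17 rad and linear speed of channel below 0.01 m/s and z of each of short_left, short_right in the frame of rack below 0.009 m and angle between each of short_left, short_right's own z axis and vertical below 0.1 rad and x of short_left in the frame of rack between -0.006 and 0.006 m and x of short_right in the frame of rack between -0.006 and 0.006 m); the robot touches nothing.
It fails at once if the angle is pushed more than 25 mm from its place (distance of angle from where it was at the start of the episode above 0.025 m).
It fails at once if the vial is pushed more than 25 mm from its place (distance of vial from where it was at the start of the episode above 0.025 m).
It fails at once if the hex key is pushed more than 25 mm from its place (distance of hex_key from where it was at the start of the episode above 0.025 m).
It also fails if it takes over 72 s, if anything falls off the work surface, if the arm or the gripper's body presses on something with over 40 N, if the wrist force passes 120 N, or if a joint passes its speed limit or range.

## Working session

There is one attempt and no reset: what is moved stays moved. The work goes in short steps, Python scripts to look and compute and a tool call to move; the robot and the scene stay as the last step left them, time stands still between calls to the robot, and variables do not carry over. Pictures are saved under pics/ and viewed, at most 10 in all, crops included, and the job is handed in when it is done.

Besides the shell and the picture viewer there is one more tool, called after "Request:" in YAML: its name, and indented under it one key for each argument. send_rows: Moves the arm, as the interface text tells. Its arguments: {"type":"object","properties":{"commands":{"type":"array"},"grip":{"type":"number"},"force":{"type":"number"}},"required":["commands"]}

```bash
ls; mkdir -p pics; python3 - <<'E'
from rig import ctrl, grab_frame
import cv2,numpy as np,pickle
np.set_printoptions(precision=4,suppress=True)
s=ctrl.read_state();print(s)
for n in("side","top"):
    f=grab_frame(n);cv2.imwrite(f"pics/{n}0.png",f["frame"]);print(n,f["camera_matrix"],f["extrinsics"])
    pickle.dump(f,open(f"{n}0.pkl","wb"))
E
```

```text
pics
{'time': 0.0, 'q': array([ 1.1405,  0.3076,  1.5077,  0.    ,  1.3284, -0.0735]), 'dq': array([-0.0008, -0.0011, -0.0017,  0.0003,  0.0012, -0.0004]), 'joint_efforts': array([ -0.0016, -45.755 , -25.1912,  -0.0007,   0.0135,  -0.    ]), 'ee_pos': array([0.2006, 0.5381, 0.2304]), 'tool_rot': array([[-0.937 ,  0.3493, -0.0009],
       [ 0.3493,  0.937 , -0.0019],
       [ 0.0002, -0.0021, -1.    ]]), 'ft_force': array([ 0.2892, -0.0291,  0.8066]), 'moment': array([-0.0102, -0.0194,  0.0485]), 'grasp_force': 0.0, 'gripper_width': 0.999581920867995}
side [[496.4204   0.     324.0343]
 [  0.     496.4204 234.6442]
 [  0.       0.       1.    ]] [[ 0.9267 -0.1675  0.3363  0.2971]
 [-0.375  -0.3592  0.8546 -0.7866]
 [-0.0224 -0.9181 -0.3957  0.3815]
 [ 0.      0.      0.      1.    ]]
top [[585.0484   0.     335.4062]
 [  0.     585.0484 240.6098]
 [  0.       0.       1.    ]] [[ 0.018  -0.9882  0.1524  0.4511]
 [-0.9998 -0.0184 -0.0013 -0.066 ]
 [ 0.0041 -0.1524 -0.9883  0.8956]
 [ 0.      0.      0.      1.    ]]
```

View pics/top0.png

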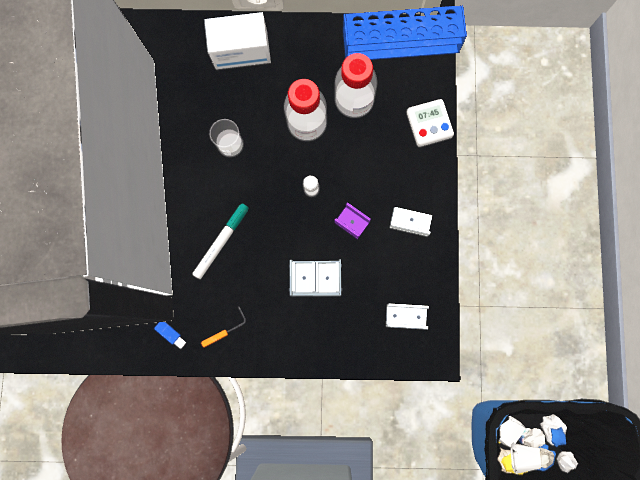

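View pics/side0.png

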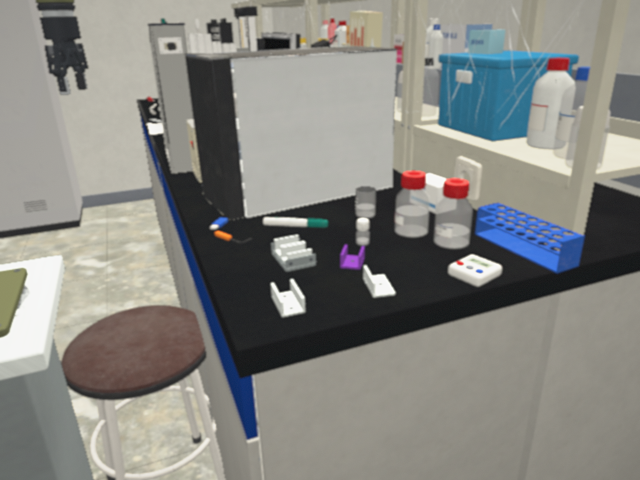

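The top view shows two white pieces on the right. The one at (407,316) has two holes and both legs, so it should be the spare channel. The one at (411,221) has one hole and a single upright leg, so it should be the angle. The purple look-alike is at (352,220), the rack with the short pair at (315,278), the vial at (311,186), and the hex key at about (222,330). I'll check this in an enlarged crop and pull the contours from it.

```bash
cat > h.py <<'E'
import cv2,numpy as np
from rig import ctrl,grab_frame
np.set_printoptions(precision=4,suppress=True)
def ray(f,uv):
    K=f["camera_matrix"];E=f["extrinsics"]
    return E[:3,3],E[:3,:3]@np.linalg.solve(K,[uv[0],uv[1],1])
def onz(f,uv,z):
    o,d=ray(f,uv);return o+d*(z-o[2])/d[2]
def tri(fs,uvs):
    P=[f["camera_matrix"]@np.linalg.inv(f["extrinsics"])[:3] for f in fs]
    X=cv2.triangulatePoints(P[0],P[1],np.float64(uvs[0]).reshape(2,1),np.float64(uvs[1]).reshape(2,1))
    return (X[:3]/X[3]).ravel()
def proj(f,p):
    q=f["camera_matrix"]@(np.linalg.inv(f["extrinsics"])@np.append(p,1))[:3];return q[:2]/q[2]
def white(f,box,t=100):
    x0,y0,x1,y1=box;g=cv2.cvtColor(f["frame"],cv2.COLOR_BGR2GRAY)
    m=np.zeros_like(g);m[y0:y1,x0:x1]=(g[y0:y1,x0:x1]>t)*255
    c=max(cv2.findContours(m,cv2.RETR_EXTERNAL,cv2.CHAIN_APPROX_NONE)[0],key=cv2.contourArea)
    return c
E
python3 - <<'E'
from h import *
import pickle
T=pickle.load(open("top0.pkl","rb"));S=pickle.load(open("side0.pkl","rb"))
c=lambda f,x,y,w,h,s:cv2.resize(f["frame"][y:y+h,x:x+w],(w*s,h*s),interpolation=cv2.INTER_CUBIC)
a=c(T,375,200,65,49,6);b=c(T,375,290,65,49,6);d=c(S,255,270,65,49,6);e=c(T,283,254,65,49,6)
cv2.imwrite("pics/crop.png",np.vstack([np.hstack([a,b]),np.hstack([d,e])]))
for n,f,box in(("chan top",T,(375,290,440,340)),("angle",T,(375,200,440,245)),("rack",T,(280,250,350,305)),("chan side",S,(260,270,320,325)),("rack side",S,(265,230,322,275))):
    k=white(f,box);r=cv2.minAreaRect(k);print(n,cv2.contourArea(k),np.round(r[0],1),np.round(r[1],1),r[2],cv2.boxPoints(r).round(1).tolist())
    if f is T: print([onz(f,p,.022)[:2].round(4).tolist() for p in cv2.boxPoints(r)])
    else: print(cv2.approxPolyDP(k,2,True).reshape(-1,2).tolist())
E
```

```text
chan top 912.5 [406.7 316. ] [42.1 24. ] 3.5763344764709473 [[385.0, 326.6000061035156], [386.5, 302.70001220703125], [428.5, 305.29998779296875], [427.0, 329.20001220703125]]
[[0.4586, -0.1427], [0.4939, -0.1447], [0.4912, -0.2072], [0.4559, -0.2048]]
angle 804.5 [411.3 221.3] [41.1 21.9] 12.528807640075684 [[388.8999938964844, 227.5], [393.6000061035156, 206.10000610351562], [433.79998779296875, 215.10000610351562], [429.0, 236.39999389648438]]
[[0.6074, -0.1479], [0.6407, -0.155], [0.628, -0.2161], [0.5948, -0.2087]]
rack 1712.0 [315. 277.] [36. 52.] 90.0 [[289.0, 259.0], [341.0, 259.0], [341.0, 295.0], [289.0, 295.0]]
[[0.5566, 0.0021], [0.558, -0.076], [0.504, -0.0769], [0.5026, 0.0005]]
chan side 824.0 [287.8 297.3] [36.7 32.4] 78.69007110595703 [[268.29998779296875, 282.5], [300.0, 276.20001220703125], [307.20001220703125, 312.20001220703125], [275.5, 318.5]]
[[292, 278], [289, 280], [290, 289], [280, 292], [274, 282], [270, 283], [271, 296], [281, 316], [305, 311], [304, 296]]
rack side 1089.5 [292.6 251.6] [34.8 40.8] 77.7352294921875 [[268.8999938964844, 239.0], [308.79998779296875, 230.3000030517578], [316.20001220703125, 264.29998779296875], [276.29998779296875, 273.0]]
[[297, 234], [274, 238], [271, 244], [272, 253], [286, 270], [315, 263], [312, 249], [306, 248], [305, 241], [300, 240]]
```

View pics/crop.png

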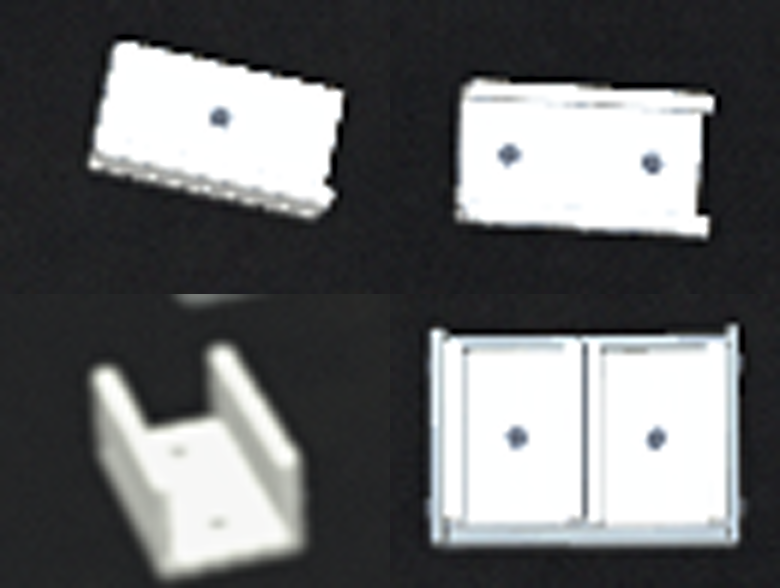

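The crop confirms it. The piece with two holes and two legs (top right and bottom left) is the spare channel, and the one-hole piece is the angle. Next I'll triangulate the holes, the leg tips and the rack.

```bash
python3 - <<'E'
from h import *
import pickle
T=pickle.load(open("top0.pkl","rb"));S=pickle.load(open("side0.pkl","rb"))
def cen(f,u,v,r=3):  # dark blob centroid
    g=cv2.cvtColor(f["frame"],cv2.COLOR_BGR2GRAY).astype(float);u0,v0=int(round(u)),int(round(v))
    p=g[v0-r:v0+r+1,u0-r:u0+r+1];w=np.clip(np.median(p)-8-p,0,None);y,x=np.mgrid[-r:r+1,-r:r+1]
    return np.array([u0+(w*x).sum()/w.sum(),v0+(w*y).sum()/w.sum()])
T1,T2=cen(T,394.8,315.7),cen(T,418.7,317);S1,S2=cen(S,284.7,296,2),cen(S,291.2,308.2,2)
print(T1,T2,S1,S2)
A,B=tri((T,S),(T1,S1)),tri((T,S),(T2,S2));print("holes",A,B,"mid",(A+B)/2,"dist",np.linalg.norm(A-B))
for z in(0.004,):
  a,b=onz(T,T1,z),onz(T,T2,z);print("on web plane",a,b,(a+b)/2,"yaw from -y",np.degrees(np.arctan2((b-a)[0],-(b-a)[1])))
  a,b=onz(S,S1,z),onz(S,S2,z);print("side",a,b)
# leg tips at -y end
for n,t,s in(("leg far",(428.6,306.8),(304.1,296)),("leg near",(427.8,328.8),(282.3,301.5))): print(n,tri((T,S),(t,s)))
R1,R2=cen(T,283+(516-390)/6,254+(437-294)/6),cen(T,283+(656-390)/6,254+(438-294)/6)
print("short holes z=.010",R1,R2,onz(T,R1,.010),onz(T,R2,.010))
# rack wall top corners from contour
for p in((289.3,259.),(341,259.),(289.,295),(341,295)): print("rack",onz(T,p,.022),onz(T,p,0.01))
print("rack near -y corner tri", tri((T,S),((340.8,259),(312.3,248.5))))
print("vial",onz(T,(311,186),.04),"purple",onz(T,(352,237),0.02))
E
```

```text
[394.3609 315.32  ] [418.1447 316.7971] [284.2198 295.7363] [290.8372 307.7209]
holes [ 0.4765 -0.1587  0.0028] [ 0.475  -0.1947  0.0026] mid [ 0.4757 -0.1767  0.0027] dist 0.0361048263134332
on web plane [ 0.4759 -0.1584  0.004 ] [ 0.4744 -0.1944  0.004 ] [ 0.4752 -0.1764  0.004 ] yaw from -y -2.4918603869539564
side [ 0.4768 -0.1607  0.004 ] [ 0.4751 -0.197   0.004 ]
leg far [ 0.4902 -0.2073  0.0249]
leg near [ 0.4581 -0.2062  0.0232]
short holes z=.010 [303.6816 277.4389] [326.8767 277.667 ] [ 0.5303 -0.0201  0.01  ] [ 0.5306 -0.0552  0.01  ]
rack [0.5566 0.0017 0.022 ] [0.558  0.0026 0.01  ]
rack [ 0.558 -0.076  0.022] [ 0.5595 -0.0762  0.01  ]
rack [0.5026 0.0005 0.022 ] [0.5033 0.0014 0.01  ]
rack [ 0.504  -0.0769  0.022 ] [ 0.5048 -0.0771  0.01  ]
rack near -y corner tri [ 0.5562 -0.0754  0.0308]
vial [ 0.6653 -0.029   0.04  ] purple [ 0.5922 -0.0922  0.02  ]
```

```bash
cat >> h.py <<'E'
def go(wps):
    "wps: list of (x,y,z,tool-y dir angle in world deg or None); prints row numbers from the current pose"
    s=ctrl.read_state();R=s["tool_rot"];p=s["ee_pos"]
    print("t",s["time"],"p",p,"yang",np.degrees(np.arctan2(R[1,1],R[0,1])),"q",s["q"])
    for x,y,z,a in wps:
        d=R.T@(np.array([x,y,z])-p);th=0
        if a is not None:
            th=np.arctan2(R[1,1],R[0,1])-np.radians(a);th=(th+np.pi)%(2*np.pi)-np.pi
        print((d*1000).round(1),round(th,3))
E
python3 -c "
from h import *
go([(.34,.26,.23,None),(.42,0,.2,None),(.4745,-.1995,.15,-2.4),(.4745,-.1995,.05,-2.4),(.4745,-.1995,.001,-2.4)])"
```

```text
t 0.1 p [0.2006 0.5382 0.2305] yang 69.5551673601483 q [ 1.1405  0.3075  1.5075  0.      1.3284 -0.0735]
[-227.8 -212.     0.8] 0
[-393.6 -427.6   31.2] 0
[-514.4 -595.4   81.5] 1.256
[-514.4 -595.2  181.5] 1.256
[-514.4 -595.2  230.5] 1.256
```

Request:
send_rows:
  commands: [-228, -212, 0, 0.2, -228, -212, 0, 0.3, -228, -212, 0, 0.5, -228, -212, 0, 0.6, -228, -212, 0, 0.7, -394, -428, 30, 0.9, -394, -428, 30, 1.0, -394, -428, 30, 1.1, -394, -428, 30, 1.256, -394, -428, 30, 1.256, -514, -595, 80, 1.256, -514, -595, 80, 1.256]
  grip: -1
  force: 20

```text
time: 1.6
ee_pos: [0.4528, -0.1186, 0.1715]
tool_rot: [[0.041, 0.999, 0.001], [0.999, -0.041, 0.0], [0.0, 0.001, -1.0]]
ft_force: [1.0, 0.3, 0.9]
gripper_width: 1.002
grasp_force: 0.0
```

```bash
python3 -c "
from h import *
go([(.4745,-.1995,.08,-2.4),(.4745,-.1995,.001,-2.4)])"
```

```text
t 1.6 p [ 0.4528 -0.1186  0.1715] yang -2.3771319739026757 q [-0.3467  0.2173  1.8074  0.0003  1.1162 -0.3054]
[-79.9  25.   91.5] 0.0
[-79.9  24.9 170.5] 0.0
```

Request:
send_rows:
  commands: [-80, 25, 91, 0, -80, 25, 91, 0, -80, 25, 91, 0, -80, 25, 91, 0, -80, 25, 91, 0]

```text
time: 2.22
ee_pos: [0.4745, -0.1972, 0.082]
tool_rot: [[0.041, 0.999, 0.002], [0.999, -0.041, -0.001], [-0.001, 0.002, -1.0]]
ft_force: [1.2, 0.4, 0.5]
gripper_width: 0.998
grasp_force: 0.0
```

```bash
python3 -c "
from h import *
go([(.4745,-.1995,.001,-2.4)])"
```

```text
t 2.225 p [ 0.4745 -0.1972  0.082 ] yang -2.342770341915723 q [-0.4764  0.3871  1.8283  0.0003  0.9244 -0.4356]
[-2.2  0.  81. ] 0.001
```

Now I'll descend, close on the near-end part of the legs, then lift.

Request:
send_rows:
  commands: [-2, 0, 50, 0, -2, 0, 75, 0, -2, 0, 81, 0, -2, 0, 81, 0]

```text
time: 2.72
ee_pos: [0.4747, -0.1997, 0.0008]
tool_rot: [[0.041, 0.999, 0.001], [0.999, -0.041, -0.001], [-0.001, 0.001, -1.0]]
ft_force: [0.7, 0.5, 0.1]
gripper_width: 1.004
grasp_force: 0.0
```

Request:
send_rows:
  commands: [0, 0, 0, 0, 0, 0, 0, 0, 0, 0, 0, 0, 0, 0, 0, 0, 0, 0, 0, 0, 0, 0, 0, 0]
  grip: 1
  force: 20

```text
time: 3.48
ee_pos: [0.4745, -0.2003, 0.0005]
tool_rot: [[0.042, 0.999, 0.001], [0.999, -0.042, -0.001], [-0.0, 0.001, -1.0]]
ft_force: [-0.7, 1.0, 6.3]
gripper_width: 0.393
grasp_force: 21.5
```

Request:
send_rows:
  commands: [0, 0, -20, 0, 0, 0, -40, 0, 0, 0, -60, 0, 0, 0, -80, 0, 0, 0, -80, 0, 0, 0, -80, 0]

```text
time: 4.22
ee_pos: [0.4735, -0.1998, 0.0792]
tool_rot: [[0.042, 0.999, -0.001], [0.999, -0.042, 0.0], [0.0, -0.001, -1.0]]
ft_force: [0.2, 1.1, -1.1]
gripper_width: 0.391
grasp_force: 20.7
```

```bash
python3 - <<'E'
from h import *
go([])
S=grab_frame("side");T=grab_frame("top")
a=cv2.resize(S["frame"][200:340,220:360],(560,560));b=cv2.resize(T["frame"][270:370,360:410],(240,480))
cv2.imwrite("pics/lift.png",a)
E
```

```text
t 4.225 p [ 0.4735 -0.1998  0.0792] yang -2.4098103796043717 q [-0.4815  0.3924  1.829  -0.      0.9212 -0.4394]
```

View pics/lift.png

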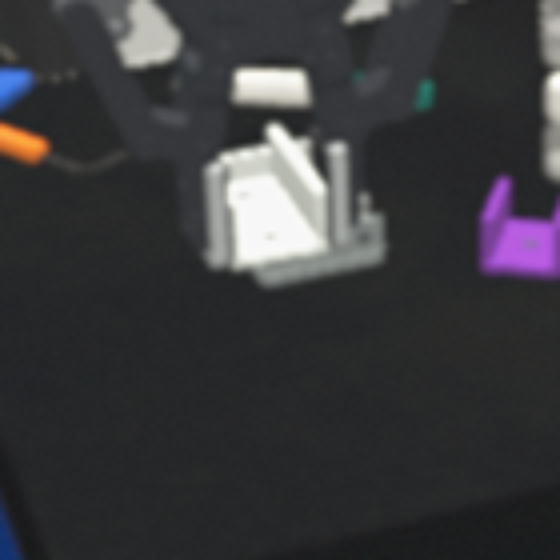

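The channel is held level and didn't pivot under gravity. In the crop the end face is at about (280,270) and the fingers sit on both legs. I'll swing its free end down by pushing it against the fixed rack's -y wall. First I'll move next to that wall.

```bash
python3 -c "
from h import *
go([(.525,-.145,.06,.5),(.525,-.145,.018,.5),(.525,-.133,.018,.5)])"
```

```text
t 4.325 p [ 0.4733 -0.1997  0.0788] yang -2.4084617631073 q [-0.4814  0.393   1.8292 -0.      0.9215 -0.4394]
[56.8 49.4 18.8] -0.051
[56.7 49.5 60.8] -0.051
[68.7 49.  60.8] -0.051
```

Request:
send_rows:
  commands: [30, 25, 10, -0.03, 57, 49, 19, -0.051, 57, 49, 19, -0.051, 57, 49, 40, -0.051, 57, 49, 61, -0.051, 57, 49, 61, -0.051, 69, 49, 61, -0.051, 69, 49, 61, -0.051]

```text
time: 5.32
ee_pos: [0.526, -0.1325, 0.0195]
tool_rot: [[-0.01, 1.0, 0.001], [1.0, 0.01, -0.0], [-0.0, 0.001, -1.0]]
ft_force: [-0.6, -0.9, -0.1]
gripper_width: 0.393
grasp_force: 20.6
```

```bash
python3 - <<'E'
from h import *
import math
go([(.525,-.0765-(53*math.cos(f)-12*math.sin(f))/1000+.003,(22+53*math.sin(f)+12*math.cos(f)-16)/1000,None) for f in np.radians([0,7.5,15,22.5,30,37.5,45,50])])
E
```

```text
t 5.325 p [ 0.526  -0.1325  0.0195] yang 0.5547880662983121 q [-0.3247  0.5077  1.8244  0.0002  0.8088 -0.3346]
[ 6.  -1.   1.5] 0
[ 8.  -1.  -5.3] 0
[ 10.9  -0.9 -11.8] 0
[ 14.6  -0.9 -17.9] 0
[ 19.1  -0.8 -23.4] 0
[ 24.3  -0.8 -28.3] 0
[ 30.   -0.7 -32.5] 0
[ 34.1  -0.7 -34.8] 0
```

First contact and a partial swing, checking force.

Request:
send_rows:
  commands: [4, 0, 1, 0, 6, 0, 0, 0, 7, 0, -2, 0, 8, 0, -5, 0, 11, 0, -12, 0, 11, 0, -12, 0]

```text
time: 6.08
ee_pos: [0.527, -0.1228, 0.0319]
tool_rot: [[-0.009, 1.0, 0.003], [1.0, 0.009, -0.002], [-0.002, 0.003, -1.0]]
ft_force: [-0.1, -3.3, 5.9]
gripper_width: 0.395
grasp_force: 21.5
```

Request:
send_rows:
  commands: [4, 0, -6, 0, 8, 0, -12, 0, 13, 0, -17, 0, 19, 0, -21, 0, 19, 0, -21, 0]

```text
time: 6.7
ee_pos: [0.5264, -0.1044, 0.0526]
tool_rot: [[-0.011, 1.0, 0.002], [1.0, 0.011, -0.003], [-0.003, 0.002, -1.0]]
ft_force: [-0.0, -7.2, -0.8]
gripper_width: 0.393
grasp_force: 21.0
```

```bash
python3 - <<'E'
from h import *
go([])
S=grab_frame("side")
cv2.imwrite("pics/sw.png",cv2.resize(S["frame"][190:310,220:380],(640,480)))
E
```

```text
t 6.7 p [ 0.5264 -0.1044  0.0526] yang 0.6092590913180116 q [-0.2727  0.4527  1.8095 -0.0031  0.8767 -0.2814]
```

View pics/sw.png

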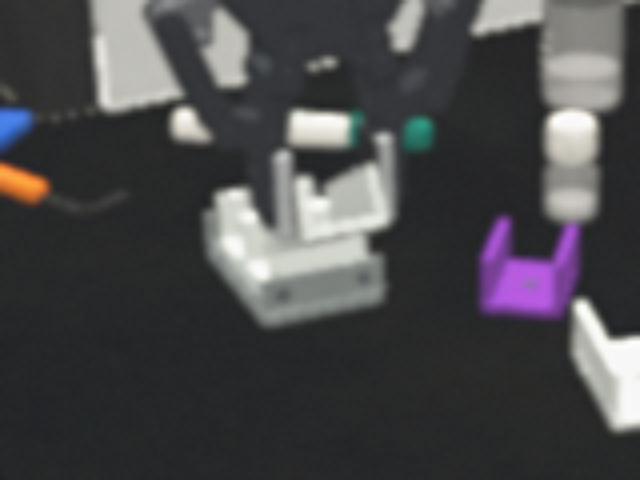

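```bash
python3 - <<'E'
from h import *
S=grab_frame("side");p=ctrl.read_state()["ee_pos"]
P=p+[0,0,.016]
for f in (0,15,30,45):
    r=np.radians(f);u=np.array([0,np.cos(r),-np.sin(r)]);n=np.array([0,np.sin(r),np.cos(r)]);o=[]
    for a,z in((-7,-16),(53,-16),(-7,8),(53,8)):
        for x in(-.017,.017): o.append(((proj(S,P+u*a/1e3+n*z/1e3+[x,0,0])-[220,190])*4).round().astype(int).tolist())
    print(f,"Aweb",o[:2],"Bweb",o[2:4],"Atip",o[4:6],"Btip",o[6:])
g=S["frame"][190:310,220:380]
cv2.imwrite("pics/sw2.png",cv2.resize(g[25:75,40:110],(770,550),interpolation=cv2.INTER_CUBIC))
E
```

```text
0 Aweb [[291, 240], [372, 225]] Bweb [[245, 184], [322, 171]] Atip [[288, 184], [370, 169]] Btip [[242, 131], [319, 118]]
15 Aweb [[294, 238], [375, 223]] Bweb [[251, 219], [328, 205]] Atip [[286, 178], [368, 163]] Btip [[243, 162], [320, 149]]
30 Aweb [[296, 234], [378, 218]] Bweb [[259, 251], [336, 237]] Atip [[284, 173], [365, 159]] Btip [[248, 195], [324, 181]]
45 Aweb [[297, 226], [380, 211]] Bweb [[269, 281], [346, 266]] Atip [[281, 170], [363, 156]] Btip [[254, 228], [331, 214]]
```

View pics/sw2.png

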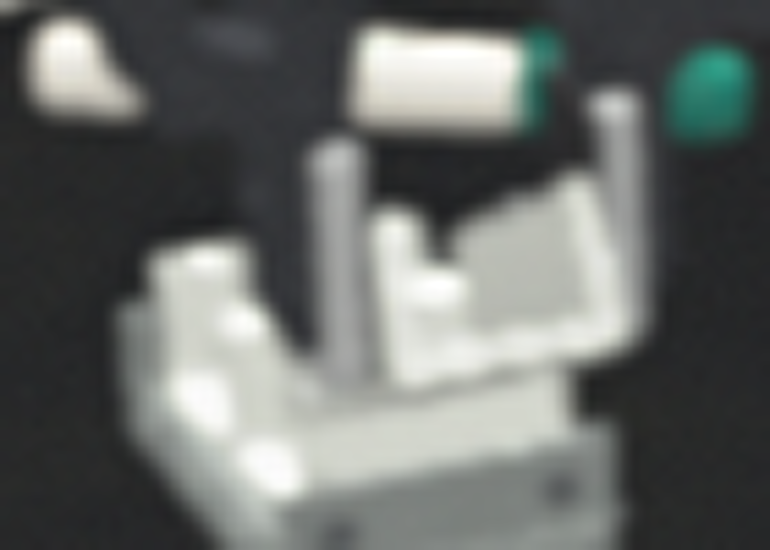

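The enlarged crop shows the U end face at about (500,280), and I'm looking nearly straight along the channel, so its free end has swung down by about 30°. The short channel's leg tip now intrudes above the wall. I'll back off and continue lower, pushing the leg-tip corner against the wall's outer face.

Request:
send_rows:
  commands: [-18, 0, 0, 0, -36, 0, 0, 0, -36, 0, 10, 0, -36, 0, 20, 0, -36, 0, 20, 0]

```text
time: 7.42
ee_pos: [0.5245, -0.1384, 0.0303]
tool_rot: [[-0.009, 1.0, -0.003], [1.0, 0.009, 0.001], [0.001, -0.003, -1.0]]
ft_force: [-0.5, -0.3, -0.9]
gripper_width: 0.396
grasp_force: 21.0
```

Request:
send_rows:
  commands: [0, 0, 2, 0, 0, 0, 4, 0, 0, 0, 4, 0]

```text
time: 7.8
ee_pos: [0.526, -0.139, 0.0278]
tool_rot: [[-0.009, 1.0, -0.0], [1.0, 0.009, 0.0], [0.0, -0.0, -1.0]]
ft_force: [-0.4, -0.5, -0.4]
gripper_width: 0.391
grasp_force: 21.0
```

Request:
send_rows:
  commands: [0, 0, 1, 0, 0, 0, 2, 0, 0, 0, 2, 0]

```text
time: 8.18
ee_pos: [0.5259, -0.1392, 0.0257]
tool_rot: [[-0.009, 1.0, -0.0], [1.0, 0.009, 0.0], [0.0, -0.0, -1.0]]
ft_force: [0.8, 0.2, -0.1]
gripper_width: 0.394
grasp_force: 21.0
```

Request:
send_rows:
  commands: [0, 0, 1, 0, 0, 0, 2, 0, 0, 0, 2, 0]

```text
time: 8.55
ee_pos: [0.5259, -0.1391, 0.0237]
tool_rot: [[-0.009, 1.0, -0.0], [1.0, 0.009, 0.0], [0.0, -0.0, -1.0]]
ft_force: [-0.1, 0.0, 0.1]
gripper_width: 0.394
grasp_force: 21.0
```

Request:
send_rows:
  commands: [0, 0, 1, 0, 0, 0, 2, 0, 0, 0, 2, 0]

```text
time: 8.93
ee_pos: [0.526, -0.1391, 0.0217]
tool_rot: [[-0.009, 1.0, -0.0], [1.0, 0.009, 0.0], [0.0, -0.0, -1.0]]
ft_force: [-0.5, -1.0, -0.5]
gripper_width: 0.392
grasp_force: 21.0
```

Request:
send_rows:
  commands: [0, 0, 1, 0, 0, 0, 2, 0, 0, 0, 2, 0]

```text
time: 9.3
ee_pos: [0.5261, -0.1397, 0.0207]
tool_rot: [[-0.009, 1.0, 0.001], [1.0, 0.009, -0.001], [-0.001, 0.001, -1.0]]
ft_force: [-1.3, -1.9, 7.3]
gripper_width: 0.395
grasp_force: 22.0
```

Touching the bench at TCP z ≈ 0.021 m puts the tilt at about 26°. The pads hold too large a patch for easy pivoting. I'll lay the channel flat again and regrasp just the upper end corner of the legs, where the grip is easy to turn.

Request:
send_rows:
  commands: [0, 0, 4, 0, 0, 0, 8, 0, 0, 0, 12, 0, 0, 0, 16, 0, 0, 0, 19, 0, 0, 0, 19, 0]

```text
time: 10.05
ee_pos: [0.5285, -0.1413, 0.0023]
tool_rot: [[-0.009, 1.0, 0.005], [1.0, 0.009, -0.003], [-0.003, 0.005, -1.0]]
ft_force: [-0.3, -4.5, 6.2]
gripper_width: 0.394
grasp_force: 23.4
```

Request:
send_rows:
  commands: [0, 0, 0, 0, 0, 0, 0, 0, 0, 0, 0, 0]
  grip: -0.3

```text
time: 10.42
ee_pos: [0.5255, -0.1388, 0.0005]
tool_rot: [[-0.009, 1.0, -0.001], [1.0, 0.009, 0.0], [0.0, -0.001, -1.0]]
ft_force: [-1.3, -0.3, 0.6]
gripper_width: 0.65
grasp_force: 0.0
```

Request:
send_rows:
  commands: [-30, 0, -40, 0, -60, 0, -90, 0, -120, 0, -130, 0, -120, 0, -130, 0, -120, 0, -130, 0]

```text
time: 11.05
ee_pos: [0.5266, -0.2592, 0.1306]
tool_rot: [[-0.008, 1.0, -0.0], [1.0, 0.008, 0.001], [0.001, -0.0, -1.0]]
ft_force: [0.2, 0.1, -1.5]
gripper_width: 0.652
grasp_force: 0.0
```

```bash
python3 - <<'E'
from h import *
go([])
T=grab_frame("top");S=grab_frame("side")
cv2.imwrite("pics/flat.png",np.hstack([cv2.resize(T["frame"][200:350,270:420],(400,400)),cv2.resize(S["frame"][200:330,250:380],(400,400))]))
E
```

```text
t 11.05 p [ 0.5266 -0.2592  0.1306] yang 0.43369412177616545 q [-0.5296  0.4144  1.6146  0.0005  1.1131 -0.5374]
```

View pics/flat.png

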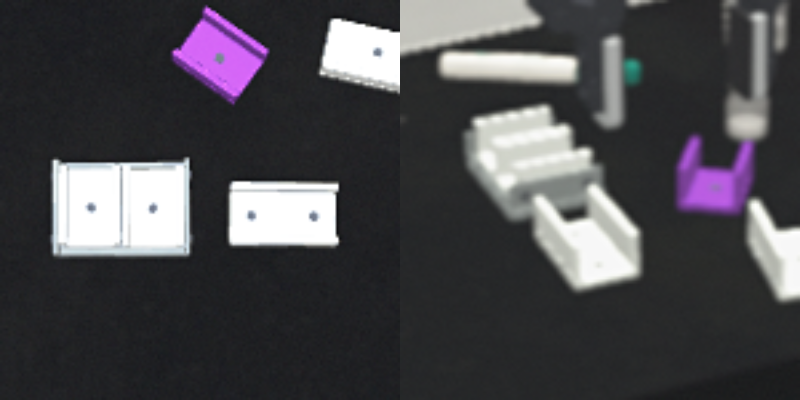

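```bash
python3 - <<'E'
from h import *
T=grab_frame("top")
g=cv2.cvtColor(T["frame"],cv2.COLOR_BGR2GRAY).astype(float)
def cen(u,v,r=3):
    u0,v0=int(round(u)),int(round(v));p=g[v0-r:v0+r+1,u0-r:u0+r+1];w=np.clip(np.median(p)-8-p,0,None);y,x=np.mgrid[-r:r+1,-r:r+1]
    return np.array([u0+(w*x).sum()/w.sum(),v0+(w*y).sum()/w.sum()])
a,b=[onz(T,cen(*c),.004) for c in((364.1,280.6),(387.4,281))]
m=(a+b)/2;d=(b-a)/np.linalg.norm(b-a);print(a,b,m,np.degrees(np.arctan2(d[0],-d[1])),"A end",m+d*.03)
for c in((303.7,277.4),(326.9,277.7)): print("short",onz(T,cen(*c),.010))
A=m+d*.03;q=A+d*.007;a=np.degrees(np.arctan2(-d[0],-d[1])) ;a=np.degrees(np.arctan2(d[0],-d[1]))
go([(q[0],q[1],.06,a),(q[0],q[1],.017,a)])
E
```

```text
[ 0.528  -0.1116  0.004 ] [ 0.5281 -0.1473  0.004 ] [ 0.5281 -0.1294  0.004 ] 0.1482227253406812 A end [ 0.5282 -0.1594  0.004 ]
short [ 0.5304 -0.0201  0.01  ]
short [ 0.5306 -0.0552  0.01  ]
t 11.2 p [ 0.5257 -0.2572  0.129 ] yang 0.567734244437693 q [-0.5274  0.4156  1.6172  0.0005  1.1131 -0.5375]
[90.5  3.7 69.3] 0.007
[ 90.4   3.8 112.3] 0.007
```

The shorts haven't moved. The channel is at (0.528, -0.129). It had slid 13 mm in the pads, which explains the lag. Regrasping its end corner.

Request:
send_rows:
  commands: [50, 4, 40, 0, 90, 4, 69, 0, 90, 4, 100, 0, 90, 4, 112, 0, 90, 4, 112, 0]

```text
time: 11.82
ee_pos: [0.5294, -0.1684, 0.0177]
tool_rot: [[-0.01, 1.0, -0.003], [1.0, 0.01, 0.001], [0.001, -0.003, -1.0]]
ft_force: [-0.6, 0.3, -0.2]
gripper_width: 0.649
grasp_force: 0.0
```

Request:
send_rows:
  commands: [0, 0, 0, 0, 0, 0, 0, 0, 0, 0, 0, 0, 0, 0, 0, 0]
  grip: 1
  force: 20

```text
time: 12.32
ee_pos: [0.5304, -0.1698, 0.0198]
tool_rot: [[-0.009, 1.0, 0.001], [1.0, 0.009, -0.001], [-0.001, 0.001, -1.0]]
ft_force: [-1.6, -1.5, 6.9]
gripper_width: 0.328
grasp_force: 20.5
```

Request:
send_rows:
  commands: [0, 0, -15, 0, 0, 0, -35, 0, 0, 0, -55, 0, 0, 0, -75, 0, 0, 0, -75, 0, 0, 0, -75, 0]

```text
time: 13.08
ee_pos: [0.5301, -0.1691, 0.0938]
tool_rot: [[-0.009, 1.0, 0.0], [1.0, 0.009, 0.0], [0.0, 0.0, -1.0]]
ft_force: [-0.1, -0.9, -0.9]
gripper_width: 0.003
grasp_force: 0.0
```

```bash
python3 - <<'E'
from h import *
go([])
S=grab_frame("side")
cv2.imwrite("pics/lift2.png",cv2.resize(S["frame"][180:320,220:360],(560,560)))
E
```

```text
t 13.075 p [ 0.5301 -0.1691  0.0938] yang 0.5097934555755694 q [-0.3847  0.4202  1.7231  0.0001  0.998  -0.3936]
```

View pics/lift2.png

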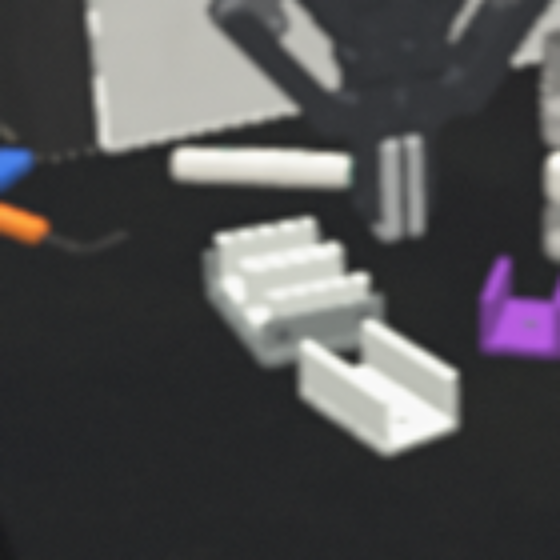

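The grip was too shallow and slipped off. The gripper is shut and the channel is still flat, with its end at about (390,450) in the crop. I'll remeasure and take a slightly deeper bite.

```bash
cat >> h.py <<'E'
def cen(T,u,v,r=3):
    g=cv2.cvtColor(T["frame"],cv2.COLOR_BGR2GRAY).astype(float)
    u0,v0=int(round(u)),int(round(v));p=g[v0-r:v0+r+1,u0-r:u0+r+1];w=np.clip(np.median(p)-8-p,0,None);y,x=np.mgrid[-r:r+1,-r:r+1]
    return np.array([u0+(w*x).sum()/w.sum(),v0+(w*y).sum()/w.sum()])
E
python3 - <<'E'
from h import *
S=grab_frame("side");T=grab_frame("top")
g=cv2.cvtColor(S["frame"],cv2.COLOR_BGR2GRAY)
# channel pixels in the side view: bottom corners -> bench plane
k=white(S,(290,255,340,300));print(cv2.approxPolyDP(k,1.5,True).reshape(-1,2).tolist())
k=white(T,(350,262,410,300));r=cv2.minAreaRect(k);print(r,[onz(T,p,.012)[:2].round(4).tolist() for p in cv2.boxPoints(r)])
g=cv2.cvtColor(T["frame"],cv2.COLOR_BGR2GRAY);print(g[276:290:1,380:402])
go([])
E
```

```text
[[290, 255], [290, 262], [292, 263], [290, 270], [293, 269], [295, 271], [295, 279], [315, 293], [334, 286], [334, 273], [314, 259], [315, 255]]
((372.0, 280.5), (37.0, 34.0), 90.0) [[0.555, -0.0975], [0.556, -0.1492], [0.5, -0.1494], [0.499, -0.0982]]
[[159 157 159 158  99  75  76  85 163 160 158 157 158 157 157 157 158 158
  143 120  72  52]
 [158 160 162 141  73  76  77 100 163 158 158 158 159 158 159 158 158 153
  135 111  83  42]
 [158 158 158  99  76  75  81 140 162 159 158 158 160 158 158 158 159 149
  129  98  82  62]
 [157 161 161  75  76  78 101 161 159 158 158 159 158 159 157 160 157 140
  120  74  61  90]
 [158 159 140  74  75  80 141 162 159 159 157 158 157 158 159 156 153 137
  108  47  46  87]
 [160 159  99  73  75  81 144 160 158 158 158 158 157 159 158 158 148 126
   96  39  43  58]
 [160 158  73  76  76 100 160 159 159 157 158 157 160 159 159 155 139 118
   71  41  44  43]
 [159 141  72  75  80 141 163 158 158 157 158 159 159 157 158 151 135 105
   49  43  44  45]
 [159  99  75  74  85 163 160 158 158 159 159 159 158 158 158 146 124  81
   42  42  44  45]
 [139  75  75  77 100 165 160 157 158 159 158 158 159 158 155 138 116  65
   37  42  41  45]
 [ 98  75  75  82 139 160 158 159 158 158 158 158 159 161 148 132 102  39
   28  40  45  45]
 [ 74  76  76 101 161 158 158 158 157 159 158 157 156 159 144 122  74  31
   32  32  42  46]
 [ 71  77  83 142 161 161 158 159 159 159 158 156 157 154 138 114  41  30
   31  34  32  39]
 [ 73  77  81 143 159 161 156 160 157 157 159 158 160 149 130 101  35  32
   32  34  32  30]]
t 13.225 p [ 0.5296 -0.1689  0.0929] yang 0.5138964842415343 q [-0.3847  0.4214  1.7237  0.      0.9982 -0.3936]
```

```bash
python3 - <<'E'
from h import *
S=grab_frame("side")
for p,z in(((315.3,293.5),0),((334.5,286.5),0),((334.5,273),.024),((295,271),.024)): print(p,onz(S,p,z))
def pr(*a): return proj(S,np.array(a)).round(1)
print("before-slip expectations A-x,A+x bottom:",pr(.5112,-.1594,0),pr(.5452,-.1594,0))
go([])
E
```

```text
(315.3, 293.5) [ 0.5241 -0.1672  0.    ]
(334.5, 286.5) [ 0.5593 -0.1593  0.    ]
(334.5, 273) [ 0.5595 -0.1599  0.024 ]
(295, 271) [ 0.506  -0.1282  0.024 ]
before-slip expectations A-x,A+x bottom: [305.6 292.9] [326.1 288.4]
t 13.275 p [ 0.5296 -0.1689  0.0929] yang 0.5114496870314718 q [-0.3847  0.4215  1.7236  0.0001  0.9982 -0.3936]
```

The channel slid and yawed when the grip slipped. I'll clear the arm and remeasure from above.

Request:
send_rows:
  commands: [-50, 0, -20, 0, -92, 0, -36, 0, -92, 0, -36, 0, -92, 0, -36, 0]
  grip: -0.3

```text
time: 13.78
ee_pos: [0.5302, -0.2604, 0.1288]
tool_rot: [[-0.008, 1.0, -0.002], [1.0, 0.008, 0.002], [0.002, -0.002, -1.0]]
ft_force: [-1.2, 0.0, -0.1]
gripper_width: 0.652
grasp_force: 0.0
```

```bash
python3 - <<'E'
from h import *
T=grab_frame("top")
g=cv2.cvtColor(T["frame"],cv2.COLOR_BGR2GRAY)
m=np.zeros_like(g);m[258:305,346:415]=(g[258:305,346:415]>100)*255
cs,h=cv2.findContours(m,cv2.RETR_CCOMP,cv2.CHAIN_APPROX_NONE)
for c,hh in zip(cs,h[0]):
    M=cv2.moments(c)
    if len(c)>5: print(len(c),cv2.contourArea(c),hh[3],c.reshape(-1,2).mean(0),cv2.minAreaRect(c)[1:])
c=[c.reshape(-1,2).mean(0) for c,hh in zip(cs,h[0]) if hh[3]>=0 and 4<len(c)<20]
c=sorted((cen(T,*x) for x in c),key=lambda x:x[0]);print(c)
if len(c)==2:
    a,b=[onz(T,x,.004) for x in c];mm=(a+b)/2;d=(b-a)/np.linalg.norm(b-a);A=mm+d*.03
    ang=np.degrees(np.arctan2(d[0],-d[1]));print("mid",mm,"A",A,"ang",ang,np.linalg.norm(a-b))
    q=A+d*.005;go([(q[0],q[1],.06,ang),(q[0],q[1],.012,ang)])
E
```

```text
123 898.5 -1 [377.3496 275.9024] ((23.962064743041992, 41.38129425048828), 77.73522186279297)
[]
```

```bash
cat >> h.py <<'E'
def chan(T,box,z=.004):
    "hole pixels and web pose (mid, unit vector toward -y end) of the spare channel in the top view"
    g=cv2.cvtColor(T["frame"],cv2.COLOR_BGR2GRAY);k=white(T,box)
    m=np.zeros_like(g);cv2.drawContours(m,[k],-1,255,-1);m=cv2.erode(m,np.ones((11,11)))
    d=((m>0)&(g<np.median(g[m>0])-12)).astype(np.uint8)
    n,l,st,c=cv2.connectedComponentsWithStats(d)
    i=sorted(range(1,n),key=lambda i:-st[i,4])[:2];c=sorted((cen(T,*c[j]) for j in i),key=lambda x:x[0])
    print("holes",c,st[i,4])
    a,b=[onz(T,x,z) for x in c];mm=(a+b)/2;d=(b-a)/np.linalg.norm(b-a)
    ang=np.degrees(np.arctan2(d[0],-d[1]));print("mid",mm,"A",mm+d*.03,"ang",ang,"dist",np.linalg.norm(a-b))
    return mm,d,ang
E
python3 - <<'E'
from h import *
T=grab_frame("top")
m,d,ang=chan(T,(346,250,415,310))
q=m+d*.035;go([(q[0],q[1],.06,ang),(q[0],q[1],.012,ang)])
E
```

```text
holes [array([365.1566, 279.1153]), array([388.1565, 274.115 ])] [11 11]
mid [ 0.5341 -0.1312  0.004 ] A [ 0.541  -0.1604  0.004 ] ang 13.312564202619722 dist 0.03605943311578237
t 13.875 p [ 0.5301 -0.2596  0.1287] yang 0.5547308181202324 q [-0.5272  0.4215  1.6076  0.0004  1.1154 -0.537 ]
[94.1 13.2 68.8] -0.223
[ 94.   13.3 116.8] -0.223
```

Request:
send_rows:
  commands: [50, 8, 40, -0.18, 94, 13, 69, -0.223, 94, 13, 69, -0.223, 94, 13, 100, -0.223, 94, 13, 118, -0.223, 94, 13, 118, -0.223, 94, 13, 118, -0.223]

```text
time: 14.75
ee_pos: [0.5438, -0.1673, 0.0125]
tool_rot: [[-0.23, 0.973, 0.001], [0.973, 0.23, -0.0], [-0.001, 0.001, -1.0]]
ft_force: [0.3, -0.0, -0.0]
gripper_width: 0.651
grasp_force: 0.0
```

Request:
send_rows:
  commands: [0, 0, 0, 0, 0, 0, 0, 0, 0, 0, 0, 0, 0, 0, 0, 0]
  grip: 1
  force: 20

```text
time: 15.25
ee_pos: [0.5439, -0.1674, 0.0129]
tool_rot: [[-0.23, 0.973, 0.002], [0.973, 0.23, -0.001], [-0.001, 0.002, -1.0]]
ft_force: [-0.1, 0.2, 5.3]
gripper_width: 0.388
grasp_force: 19.8
```

Request:
send_rows:
  commands: [0, 0, -5, 0, 0, 0, -15, 0, 0, 0, -30, 0, 0, 0, -50, 0, 0, 0, -60, 0, 0, 0, -60, 0]

```text
time: 16.0
ee_pos: [0.544, -0.1673, 0.073]
tool_rot: [[-0.23, 0.973, 0.002], [0.973, 0.23, -0.001], [-0.001, 0.002, -1.0]]
ft_force: [-0.2, 0.6, -0.5]
gripper_width: 0.382
grasp_force: 20.0
```

```bash
python3 - <<'E'
from h import *
S=grab_frame("side");s=ctrl.read_state();p=s["ee_pos"];R=s["tool_rot"];go([])
g=cv2.cvtColor(S["frame"],cv2.COLOR_BGR2GRAY)
u0=R[:,0]; across=R[:,1]
P=p+[0,0,.013]  # on the legs, ~3 mm below the tips
for f in(0,30,60,90):
    r=np.radians(f);u=u0*np.cos(r)-np.array([0,0,np.sin(r)]);n=u0*np.sin(r)+np.array([0,0,np.cos(r)]);o=[]
    for a,z in((7,-21),(67,-21),(7,3),(67,3)):
        for x in(-.017,.017): o.append(proj(S,P+u*a/1e3+n*z/1e3+across*x).round().astype(int).tolist())
    print(f,"Aweb",o[:2],"Bweb",o[2:4],"Atip",o[4:6],"Btip",o[6:])
x0,y0=270,190
cv2.imwrite("pics/lift3.png",cv2.resize(S["frame"][y0:y0+110,x0:x0+110],(600,600),interpolation=cv2.INTER_CUBIC))
E
```

```text
t 16.05 p [ 0.5434 -0.1671  0.0722] yang 13.292559369607316 q [-0.3726  0.4606  1.7193 -0.      0.9608 -0.6046]
0 Aweb [[314, 255], [333, 249]] Bweb [[292, 242], [310, 236]] Atip [[313, 240], [332, 234]] Btip [[292, 227], [310, 222]]
30 Aweb [[318, 258], [337, 252]] Bweb [[300, 263], [318, 258]] Atip [[313, 242], [332, 236]] Btip [[295, 249], [313, 243]]
60 Aweb [[322, 257], [341, 251]] Bweb [[312, 281], [330, 274]] Atip [[314, 245], [333, 239]] Btip [[304, 269], [322, 263]]
90 Aweb [[325, 252], [344, 246]] Bweb [[326, 289], [344, 282]] Atip [[315, 247], [334, 241]] Btip [[316, 283], [334, 276]]
```

View pics/lift3.png

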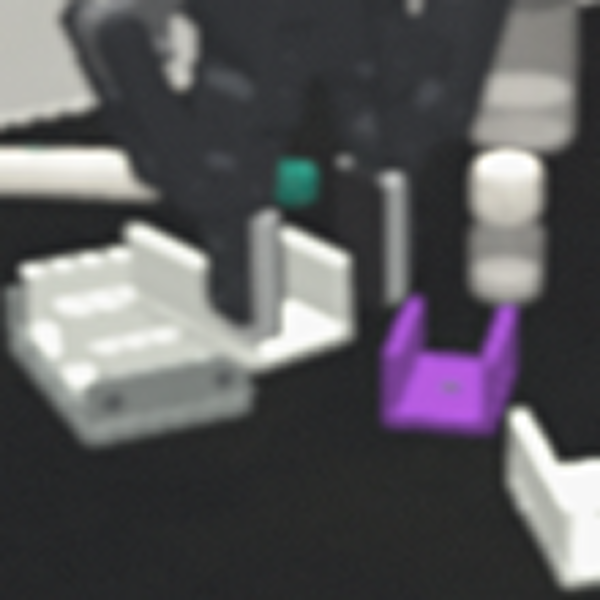

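The grip is holding this time and the channel has sagged to about 8°. In the crop the web end is at (255,368) to (352,338) and the far leg tip is at (130,230). The grip turns more easily now, so I'll try a few brisk up-and-down strokes to let inertia swing the free end down.

Request:
send_rows:
  commands: [-20, 0, -60, 0, -20, 0, -20, 0, -20, 0, -80, 0, -20, 0, -20, 0, -20, 0, -80, 0, -20, 0, -20, 0, -20, 0, -80, 0, -20, 0, -20, 0, -20, 0, -80, 0, -20, 0, -20, 0, -20, 0, -20, 0, -20, 0, -20, 0]

```text
time: 17.55
ee_pos: [0.5475, -0.1863, 0.0917]
tool_rot: [[-0.23, 0.973, -0.001], [0.973, 0.23, 0.001], [0.001, -0.001, -1.0]]
ft_force: [0.3, -0.2, -1.3]
gripper_width: 0.386
grasp_force: 20.7
```

```bash
cat >> h.py <<'E'
def tilt(S,a0=7,zt=3,dz=.013):
    "white outline in the side view beside predicted corners for some tilts"
    s=ctrl.read_state();p=s["ee_pos"];R=s["tool_rot"];P=p+[0,0,dz]
    for f in range(0,181,15):
        r=np.radians(f);u=R[:,0]*np.cos(r)-np.array([0,0,np.sin(r)]);n=R[:,0]*np.sin(r)+np.array([0,0,np.cos(r)])
        o=[proj(S,P+u*a/1e3+n*z/1e3+R[:,1]*x).round().astype(int).tolist() for a,z in((a0,zt-24),(a0+60,zt-24),(a0,zt),(a0+60,zt)) for x in(-.017,.017)]
        print(f,"Aweb",o[:2],"Bweb",o[2:4],"Atip",o[4:6],"Btip",o[6:])
    q=proj(S,P);g=cv2.cvtColor(S["frame"],cv2.COLOR_BGR2GRAY);u,v=q.astype(int)
    print("P",q);b=g[v-24:v+52:3,u-36:u+36:2]
    print("rows from",v-24,"step3, cols from",u-36,"step2")
    for i,l in enumerate(b): print(v-24+3*i,"".join(" .:-=+*#%@"[min(9,int(x)//25)] for x in l))
E
python3 - <<'E'
from h import *
S=grab_frame("side");go([]);tilt(S)
E
```

```text
t 17.6 p [ 0.5483 -0.1867  0.0926] yang 13.292563534660005 q [-0.4011  0.4473  1.6749  0.      1.0183 -0.6331]
0 Aweb [[322, 247], [341, 241]] Bweb [[299, 234], [317, 228]] Atip [[321, 231], [340, 225]] Btip [[298, 219], [317, 214]]
15 Aweb [[324, 249], [343, 242]] Bweb [[302, 245], [320, 240]] Atip [[321, 232], [340, 226]] Btip [[299, 230], [318, 225]]
30 Aweb [[326, 250], [345, 243]] Bweb [[307, 256], [325, 250]] Atip [[321, 233], [340, 228]] Btip [[302, 241], [320, 236]]
45 Aweb [[329, 250], [348, 243]] Bweb [[313, 266], [331, 260]] Atip [[321, 235], [340, 229]] Btip [[306, 252], [324, 246]]
60 Aweb [[330, 249], [350, 243]] Bweb [[319, 274], [338, 267]] Atip [[322, 236], [341, 230]] Btip [[311, 262], [329, 256]]
75 Aweb [[332, 247], [351, 241]] Bweb [[326, 279], [345, 273]] Atip [[322, 237], [341, 232]] Btip [[317, 270], [336, 263]]
90 Aweb [[333, 244], [352, 238]] Bweb [[334, 282], [352, 275]] Atip [[323, 238], [342, 233]] Btip [[324, 276], [342, 269]]
105 Aweb [[333, 240], [353, 234]] Bweb [[341, 282], [360, 275]] Atip [[324, 239], [343, 233]] Btip [[331, 280], [350, 273]]
120 A
[... 1043 characters left out ...]
**+
234 ++######*::::=*+*#####=..:+=.:++++++
237 %#%#####*-:::=*+*#####=..:+=.:+****+
240 %**%%%###*-::=**@@@%##=......:*#%%##
243 @@@@*+#%%##*++**@@@@@@+.:....:=****+
246 %%%%*..-*#%%##@@@@@#+=::=-.....:-=:.
249 %%%@@%@%::-*#%%#+-:...:==:.....:==..
252 @@@%%%%*::..:::.......-=-:.....-=-..
255 %%%%%#**+=...........:---====--==-:.
258 *+++++==+=...........:--=++++++---..
261 ++++++==+=:...........--+++++++--:..
264 +++++++++=...........:-=+++++++---=:
267 ++==--::..............-----====-:*@%
270 :................................=%@
273 .................................+#@
276 .................................+##
279 .................................=##
282 .................................:*#
```

```bash
python3 - <<'E'
from h import *
go([(.528,-.165,.07,.5),(.528,-.15,.037,.5),(.528,-.139,.037,.5)])
E
```

```text
t 17.6 p [ 0.5483 -0.1867  0.0926] yang 13.292563534660005 q [-0.4011  0.4473  1.6749  0.      1.0183 -0.6331]
[ 25.8 -14.8  22.6] 0.223
[ 40.4 -11.4  55.6] 0.223
[51.1 -8.8 55.6] 0.223
```

Request:
send_rows:
  commands: [10, -7, 10, 0.1, 26, -15, 23, 0.223, 26, -15, 23, 0.223, 40, -11, 40, 0.223, 40, -11, 56, 0.223, 40, -11, 56, 0.223, 46, -10, 56, 0.223, 51, -9, 56, 0.223, 51, -9, 56, 0.223]

```text
time: 18.73
ee_pos: [0.528, -0.1391, 0.0365]
tool_rot: [[-0.009, 1.0, 0.002], [1.0, 0.009, -0.001], [-0.001, 0.002, -1.0]]
ft_force: [-0.1, -0.9, 0.4]
gripper_width: 0.385
grasp_force: 20.8
```

Request:
send_rows:
  commands: [3, 0, -3, 0, 5, 0, -8, 0, 8, 0, -13, 0, 11, 0, -17, 0, 11, 0, -17, 0]

```text
time: 19.35
ee_pos: [0.5275, -0.1286, 0.0536]
tool_rot: [[-0.01, 1.0, 0.001], [1.0, 0.01, -0.002], [-0.002, 0.001, -1.0]]
ft_force: [-0.9, -6.2, 0.2]
gripper_width: 0.388
grasp_force: 23.8
```

```bash
python3 - <<'E'
from h import *
S=grab_frame("side");go([]);tilt(S)
E
```

```text
t 19.4 p [ 0.5275 -0.1287  0.0535] yang 0.5694798688478552 q [-0.3161  0.4585  1.7939 -0.0018  0.8878 -0.3249]
0 Aweb [[296, 256], [316, 252]] Bweb [[284, 242], [303, 239]] Atip [[295, 242], [316, 239]] Btip [[283, 229], [302, 225]]
15 Aweb [[297, 259], [317, 254]] Bweb [[286, 253], [305, 249]] Atip [[295, 243], [315, 240]] Btip [[284, 239], [303, 235]]
30 Aweb [[298, 260], [319, 256]] Bweb [[288, 264], [308, 260]] Atip [[295, 245], [316, 241]] Btip [[285, 249], [305, 246]]
45 Aweb [[299, 260], [320, 256]] Bweb [[292, 273], [311, 269]] Atip [[295, 246], [316, 242]] Btip [[288, 260], [307, 256]]
60 Aweb [[300, 259], [321, 255]] Bweb [[295, 281], [315, 277]] Atip [[295, 247], [316, 243]] Btip [[291, 269], [310, 265]]
75 Aweb [[301, 258], [322, 254]] Bweb [[299, 287], [319, 283]] Atip [[296, 248], [316, 244]] Btip [[294, 277], [314, 273]]
90 Aweb [[302, 255], [323, 251]] Bweb [[303, 290], [323, 286]] Atip [[296, 249], [317, 245]] Btip [[298, 284], [318, 279]]
105 Aweb [[302, 252], [323, 248]] Bweb [[307, 291], [328, 286]] Atip [[297, 250], [317, 246]] Btip [[302, 288], [322, 283]]
120 A
[... 1043 characters left out ...]
...
246 -+#%%@@%*-::+*+#######%+.+*-........
249 -+%@@%%##+::+**@%#####%#:=+:.......:
252 -+#@@%%%##*=+*+@@@%#####-..........-
255 :=+#%%%%####**%@@@@@@@@@=.........:-
258 ..-+*@@@%##%#%@@@@%%%**=:.........:-
261 ...-+*%#+==++***+++==+=:..........:-
264 ....:+++==-=++++++++++=...........:-
267 .....:=++++*+++==--::..............-
270 ......:===--::......................
273 ....................................
276 ....................................
279 ....................................
282 ....................................
285 ....................................
288 ....................................
291 ....................................
294 ....................................
```

The tilt is now about 20° and tracking the plan. Continuing along the arc.

Request:
send_rows:
  commands: [3, 0, -7, 0, 7, 0, -13, 0, 12, 0, -17, 0, 17, 0, -21, 0, 22, 0, -24, 0, 22, 0, -24, 0]

```text
time: 20.15
ee_pos: [0.5271, -0.1057, 0.0772]
tool_rot: [[-0.01, 1.0, 0.0], [1.0, 0.01, -0.0], [-0.0, 0.0, -1.0]]
ft_force: [-0.1, -2.9, 0.9]
gripper_width: 0.385
grasp_force: 25.4
```

```bash
python3 - <<'E'
from h import *
S=grab_frame("side");go([]);tilt(S)
E
```

```text
t 20.2 p [ 0.5271 -0.1059  0.0771] yang 0.5518422616557747 q [-0.2765  0.4206  1.7816 -0.0005  0.939  -0.2859]
0 Aweb [[290, 237], [310, 234]] Bweb [[278, 224], [298, 221]] Atip [[289, 223], [310, 220]] Btip [[278, 211], [297, 208]]
15 Aweb [[291, 239], [312, 236]] Bweb [[280, 235], [299, 232]] Atip [[289, 224], [310, 221]] Btip [[279, 221], [298, 218]]
30 Aweb [[293, 240], [313, 237]] Bweb [[283, 245], [302, 242]] Atip [[289, 225], [310, 222]] Btip [[280, 231], [299, 228]]
45 Aweb [[294, 241], [314, 237]] Bweb [[286, 255], [306, 251]] Atip [[290, 227], [310, 223]] Btip [[283, 241], [302, 238]]
60 Aweb [[295, 240], [315, 236]] Bweb [[290, 262], [309, 258]] Atip [[290, 228], [310, 224]] Btip [[285, 251], [305, 247]]
75 Aweb [[295, 238], [316, 234]] Bweb [[294, 268], [313, 264]] Atip [[290, 229], [310, 225]] Btip [[289, 258], [308, 255]]
90 Aweb [[296, 236], [316, 232]] Bweb [[297, 271], [318, 266]] Atip [[290, 230], [311, 226]] Btip [[292, 264], [312, 260]]
105 Aweb [[296, 232], [317, 229]] Bweb [[301, 271], [321, 266]] Atip [[291, 231], [311, 227]] Btip [[296, 268], [316, 264]]
120 A
[... 1043 characters left out ...]
...
227 .........:::+*=:::---*@%:+*-:::.....
230 ..........::=*+....-*#%@+=+:........
233 ..........:=+*+=:.-*###@%:..........
236 ......:--+*##*%@%-#%%@@@@=..........
239 ....=@%@@%####%@@@@@%%#*+:..........
242 ...-=#%%%######***++***=............
245 ...=+#%@@@%###********=.............
248 ...-+#%%%%###*******#%#=............
251 ...-*%@@%%%#*****###%%%=............
254 ...:++%@%%%#%%%%%%%%%%#*+-..........
257 ....:=*#@@@%%%%##**++++=+=..........
260 .....:=+#@@*++++++++++==+=:.........
263 .......-+**==-=++++++++++=..........
266 ........-++++++++++++==--:..........
269 .........:++++==--:.................
272 ...........::.......................
275 ....................................
```

The tilt is now about 40°, with the web's underside showing below the end face. The push is only 3 N. Continuing.

Request:
send_rows:
  commands: [5, 0, -3, 0, 11, 0, -6, 0, 17, 0, -8, 0, 22, 0, -9, 0, 26, 0, -9, 0, 26, 0, -9, 0]

```text
time: 20.95
ee_pos: [0.5267, -0.0795, 0.0857]
tool_rot: [[-0.01, 1.0, -0.0], [1.0, 0.01, 0.0], [0.0, -0.0, -1.0]]
ft_force: [0.0, 0.5, -0.4]
gripper_width: 0.386
grasp_force: 25.3
```

```bash
python3 - <<'E'
from h import *
S=grab_frame("side");go([]);tilt(S)
E
```

```text
t 21.0 p [ 0.5267 -0.0797  0.0857] yang 0.5363152849454312 q [-0.2295  0.4039  1.7826 -0.      0.9552 -0.2388]
0 Aweb [[284, 227], [304, 223]] Bweb [[273, 215], [292, 211]] Atip [[284, 213], [304, 209]] Btip [[273, 201], [292, 198]]
15 Aweb [[286, 228], [305, 225]] Bweb [[275, 225], [294, 222]] Atip [[284, 214], [304, 210]] Btip [[273, 211], [292, 208]]
30 Aweb [[287, 229], [307, 226]] Bweb [[278, 235], [297, 232]] Atip [[284, 215], [304, 212]] Btip [[275, 221], [294, 218]]
45 Aweb [[288, 229], [308, 226]] Bweb [[281, 244], [300, 240]] Atip [[284, 216], [304, 213]] Btip [[277, 231], [296, 228]]
60 Aweb [[289, 229], [309, 225]] Bweb [[284, 251], [304, 248]] Atip [[284, 217], [304, 214]] Btip [[280, 240], [299, 237]]
75 Aweb [[289, 227], [310, 223]] Bweb [[288, 256], [307, 253]] Atip [[284, 218], [304, 215]] Btip [[283, 248], [302, 244]]
90 Aweb [[290, 224], [310, 221]] Bweb [[292, 259], [311, 255]] Atip [[285, 219], [305, 216]] Btip [[287, 253], [306, 249]]
105 Aweb [[290, 221], [310, 218]] Bweb [[295, 259], [315, 255]] Atip [[285, 220], [305, 217]] Btip [[290, 257], [310, 253]]
120 A
[... 1043 characters left out ...]
...
217 ..=%%####+::=*+*+*+=-*@%-++::::.....
220 ..#@@@@@@@+:=**@@@@@@##@+=+=======-.
223 ..+##%%%%%%#**+#%%%%###%%=------=--.
226 ...:::::::-*##%@*+#@@@@@@+::::----:.
229 .........:*####@@@%%#***=...........
232 .........-#####***++***=............
235 ..........+###********+:............
238 .......-*#@##********+..............
241 .......=%%%#*****#%@@@@=............
244 ......=+#%%@@@@@@@@@%%%=............
247 ......-+#%%@@%%%%%%%%%#=-=:.........
250 ......-*@@@%%%%%%%@@@@@@@%=.........
253 ......-+*@@%%%@@@@%%%%%%%%+=-.......
256 .......-+*#%@@%%%%%%###**+++=.......
259 ........:+*%@@#**++++++++=-==.......
262 .........:=*#*====++++++++++=:......
265 ..........:=++===+++++++++==-.......
```

The free end slipped past the short's leg at about 43°. That's enough for the leg-tip corner to sit below the top of the rack wall, so I'll lift, back off and lower beside the wall until the web corner is almost on the bench.

Request:
send_rows:
  commands: [0, 0, -25, 0, -20, 0, -25, 0, -60, 0, -25, 0, -60, 0, -10, 0, -60, 0, 15, 0, -60, 0, 28, 0, -60, 0, 28, 0]

```text
time: 21.88
ee_pos: [0.5259, -0.1395, 0.0561]
tool_rot: [[-0.009, 1.0, -0.004], [1.0, 0.009, 0.001], [0.001, -0.004, -1.0]]
ft_force: [-0.0, -0.4, -0.7]
gripper_width: 0.387
grasp_force: 25.3
```

Request:
send_rows:
  commands: [0, 0, 2, 0, 0, 0, 4, 0, 0, 0, 4, 0]

```text
time: 22.25
ee_pos: [0.5276, -0.1399, 0.0542]
tool_rot: [[-0.009, 1.0, 0.001], [1.0, 0.009, -0.0], [-0.0, 0.001, -1.0]]
ft_force: [-0.2, 0.8, -1.1]
gripper_width: 0.384
grasp_force: 25.3
```

Request:
send_rows:
  commands: [0, 0, 2, 0, 0, 0, 4, 0, 0, 0, 4, 0]

```text
time: 22.62
ee_pos: [0.5271, -0.1398, 0.0496]
tool_rot: [[-0.009, 1.0, -0.0], [1.0, 0.009, 0.0], [0.0, -0.0, -1.0]]
ft_force: [0.4, -0.8, -0.4]
gripper_width: 0.383
grasp_force: 25.3
```

Request:
send_rows:
  commands: [0, 0, 1, 0, 0, 0, 2, 0, 0, 0, 2, 0]

```text
time: 23.0
ee_pos: [0.5275, -0.1402, 0.048]
tool_rot: [[-0.009, 1.0, 0.0], [1.0, 0.009, -0.001], [-0.001, 0.0, -1.0]]
ft_force: [-0.5, -0.7, 2.8]
gripper_width: 0.386
grasp_force: 25.5
```

Request:
send_rows:
  commands: [0, 0, 1, 0, 0, 0, 2, 0, 0, 0, 2, 0]

```text
time: 23.38
ee_pos: [0.5277, -0.1414, 0.0471]
tool_rot: [[-0.01, 1.0, 0.001], [1.0, 0.01, -0.003], [-0.003, 0.001, -1.0]]
ft_force: [-2.7, -4.0, 9.1]
gripper_width: 0.387
grasp_force: 26.3
```

Request:
send_rows:
  commands: [0, 0, 1, 0, 0, 0, 2, 0, 0, 0, 2, 0]

```text
time: 23.75
ee_pos: [0.5279, -0.1426, 0.0461]
tool_rot: [[-0.011, 1.0, 0.002], [1.0, 0.011, -0.005], [-0.005, 0.002, -1.0]]
ft_force: [-5.4, -8.3, 16.4]
gripper_width: 0.378
grasp_force: 26.9
```

Contact came at TCP z 0.048, which agrees with 42°. I'll ease up a little and push the leg-tip corner into the wall's face, rising along the arc.

Request:
send_rows:
  commands: [0, 0, -6, 0, 5, 0, -6, 0, 11, 0, -6, 0, 11, 0, -6, 0]

```text
time: 24.25
ee_pos: [0.5267, -0.1278, 0.0492]
tool_rot: [[-0.01, 1.0, -0.001], [1.0, 0.01, 0.001], [0.001, -0.001, -1.0]]
ft_force: [0.6, 0.3, -1.7]
gripper_width: 0.382
grasp_force: 25.3
```

```bash
python3 - <<'E'
from h import *
go([(.527,y,z,.5) for y,z in((-.1205,.0555),(-.1165,.058),(-.111,.0615),(-.106,.063),(-.1005,.0640))])
E
```

```text
t 24.25 p [ 0.5267 -0.1278  0.0492] yang 0.5758541463404135 q [-0.3162  0.4645  1.7977  0.0003  0.8808 -0.3264]
[ 7.3  0.3 -6.3] 0.001
[11.3  0.4 -8.8] 0.001
[ 16.8   0.4 -12.3] 0.001
[ 21.8   0.5 -13.8] 0.001
[ 27.3   0.5 -14.8] 0.001
```

Request:
send_rows:
  commands: [3, 0, -2, 0, 7, 0, -6, 0, 11, 0, -9, 0, 11, 0, -9, 0]

```text
time: 24.75
ee_pos: [0.5273, -0.118, 0.0592]
tool_rot: [[-0.01, 1.0, 0.001], [1.0, 0.01, -0.001], [-0.001, 0.001, -1.0]]
ft_force: [-0.6, -3.0, -0.3]
gripper_width: 0.383
grasp_force: 25.5
```

Request:
send_rows:
  commands: [3, 0, -2, 0, 6, 0, -4, 0, 11, 0, -5, 0, 16, 0, -6, 0, 16, 0, -6, 0]

```text
time: 25.38
ee_pos: [0.5278, -0.1016, 0.0652]
tool_rot: [[-0.009, 1.0, 0.002], [1.0, 0.009, -0.0], [-0.0, 0.002, -1.0]]
ft_force: [1.1, -3.3, 2.3]
gripper_width: 0.384
grasp_force: 26.0
```

```bash
python3 - <<'E'
from h import *
S=grab_frame("side");go([]);tilt(S)
E
```

```text
t 25.425 p [ 0.5278 -0.1018  0.0651] yang 0.5335751094075094 q [-0.2692  0.4363  1.7949  0.0003  0.9087 -0.2787]
0 Aweb [[290, 243], [310, 239]] Bweb [[279, 230], [297, 227]] Atip [[289, 229], [309, 226]] Btip [[278, 217], [297, 214]]
15 Aweb [[291, 245], [311, 241]] Bweb [[281, 241], [299, 237]] Atip [[289, 230], [309, 227]] Btip [[279, 227], [298, 223]]
30 Aweb [[292, 246], [313, 242]] Bweb [[283, 251], [302, 247]] Atip [[289, 231], [309, 228]] Btip [[280, 237], [299, 233]]
45 Aweb [[294, 246], [314, 243]] Bweb [[286, 260], [305, 256]] Atip [[290, 233], [310, 229]] Btip [[283, 247], [302, 243]]
60 Aweb [[294, 246], [315, 242]] Bweb [[290, 268], [309, 264]] Atip [[290, 234], [310, 230]] Btip [[285, 256], [305, 252]]
75 Aweb [[295, 244], [316, 240]] Bweb [[294, 273], [313, 269]] Atip [[290, 235], [310, 231]] Btip [[289, 264], [308, 260]]
90 Aweb [[296, 242], [316, 238]] Bweb [[297, 276], [317, 272]] Atip [[290, 236], [311, 232]] Btip [[292, 270], [312, 266]]
105 Aweb [[296, 238], [316, 235]] Bweb [[301, 276], [321, 272]] Atip [[291, 237], [311, 233]] Btip [[296, 274], [316, 269]]
120
[... 1045 characters left out ...]
...
233 .........:::+*=::....:%@=++:........
236 ......::-+=:=**@%:...-#@@++:........
239 ....=@%@@%#*+**@%=:::=#%@@:.........
242 ...:=#%%%%%%%*#@@@@@@@@@@#-.........
245 ...=+#%@@@@@@###%%#######*:.........
248 ...-+#%%%%%%#######*=*###+..........
251 ...-*%@@%%%%%############=..........
254 ...:++%@%%%@%############=..........
257 ....:=*#@@@%############*=..........
260 .....:=+#@@*############*=..........
263 .......-+**+*######+*###*=..........
266 ........-++++######*####=:..........
269 .........:=+++####*++=-:............
272 ...........:..-::...................
275 ....................................
278 ....................................
281 ....................................
```

The web's outer face is now fully visible in rows 245–269, with both holes at about (307,248) and (303,263), so the tilt is about 70°. Pushing on to near vertical.

Request:
send_rows:
  commands: [4, 0, -1, 0, 8, 0, -1, 0, 12, 0, -1, 0, 17, 0, 0, 0, 19, 0, 0, 0, 19, 0, 0, 0]

```text
time: 26.18
ee_pos: [0.5263, -0.0824, 0.0645]
tool_rot: [[-0.009, 1.0, -0.001], [1.0, 0.009, 0.001], [0.001, -0.001, -1.0]]
ft_force: [-0.3, -1.3, -0.8]
gripper_width: 0.384
grasp_force: 25.0
```

```bash
python3 - <<'E'
from h import *
S=grab_frame("side");go([]);tilt(S)
E
```

```text
t 26.225 p [ 0.5263 -0.0825  0.0644] yang 0.5217056553191258 q [-0.2349  0.4333  1.8037  0.0004  0.9059 -0.2443]
0 Aweb [[285, 239], [305, 236]] Bweb [[274, 227], [293, 223]] Atip [[285, 226], [304, 222]] Btip [[274, 214], [292, 211]]
15 Aweb [[287, 241], [306, 238]] Bweb [[276, 237], [295, 234]] Atip [[285, 227], [304, 223]] Btip [[274, 223], [293, 220]]
30 Aweb [[288, 242], [308, 239]] Bweb [[279, 247], [298, 243]] Atip [[285, 228], [304, 224]] Btip [[276, 233], [295, 230]]
45 Aweb [[289, 242], [309, 239]] Bweb [[282, 256], [301, 252]] Atip [[285, 229], [305, 225]] Btip [[278, 243], [297, 240]]
60 Aweb [[290, 242], [310, 238]] Bweb [[285, 263], [304, 260]] Atip [[285, 230], [305, 227]] Btip [[281, 252], [300, 248]]
75 Aweb [[290, 240], [310, 236]] Bweb [[289, 269], [308, 265]] Atip [[285, 231], [305, 228]] Btip [[284, 260], [303, 256]]
90 Aweb [[291, 238], [311, 234]] Bweb [[292, 272], [312, 268]] Atip [[286, 232], [306, 229]] Btip [[288, 266], [307, 262]]
105 Aweb [[291, 235], [311, 231]] Bweb [[296, 272], [316, 268]] Atip [[286, 233], [306, 229]] Btip [[291, 269], [311, 265]]
120
[... 1045 characters left out ...]
:..
230 ..........::=*+.......#@#++:........
233 ...........:-**#-:-..:*%@@+.........
236 .........:-=***@@@@@@@@%%%+.........
239 ......:#@@@%%###%%%%%%%%%%=.........
242 .....:-*%%%%%%##%%%%#=#%%%=.........
245 .....:=*%%@@@@%#%%%%##%%%%=.........
248 .....:=*%%%%%%###%%%%%%%%%=.........
251 ......=#@@@%%%###%%%%%%%%%=.........
254 ......-+*@@%%%###%%%%%%%%%*=:.......
257 .......-+*%@@@###%%%%%%%%%*=:.......
260 ........-+*%@####%%%%##%%%*=-.......
263 .........:=**+*#%%%%*=#%%%*+:.......
266 ..........:=+++##%%%%%%%%#+:........
269 ............=++*#%###++-::..........
272 .............::.:::.................
275 ....................................
278 ....................................
```

It's nearly vertical now: the holes line up at column 302, rows 242 and 263, and the sides are upright. I'll move away from the rack, touch down, then continue the arc over the leg-tip corner to lay it legs down.

Request:
send_rows:
  commands: [-10, 0, -10, 0, -50, -5, -15, 0, -100, -11, -15, 0, -102, -11, -10, 0, -102, -11, 0, 0, -102, -11, 6, 0, -102, -11, 6, 0]

```text
time: 27.1
ee_pos: [0.516, -0.1836, 0.0579]
tool_rot: [[-0.01, 1.0, -0.002], [1.0, 0.01, 0.001], [0.001, -0.002, -1.0]]
ft_force: [-0.2, -0.5, -0.9]
gripper_width: 0.385
grasp_force: 24.9
```

Request:
send_rows:
  commands: [0, 0, 2, 0, 0, 0, 3, 0, 0, 0, 3, 0]

```text
time: 27.48
ee_pos: [0.5169, -0.1848, 0.0559]
tool_rot: [[-0.009, 1.0, 0.0], [1.0, 0.009, -0.0], [-0.0, 0.0, -1.0]]
ft_force: [0.5, 0.0, -0.4]
gripper_width: 0.386
grasp_force: 24.9
```

Request:
send_rows:
  commands: [0, 0, 1, 0, 0, 0, 2, 0, 0, 0, 2, 0]

```text
time: 27.85
ee_pos: [0.5169, -0.185, 0.0541]
tool_rot: [[-0.009, 1.0, 0.0], [1.0, 0.009, -0.0], [-0.0, 0.0, -1.0]]
ft_force: [-0.4, 1.0, 2.8]
gripper_width: 0.383
grasp_force: 25.2
```

Request:
send_rows:
  commands: [4, 0, 1, 0, 8, 0, 1, 0, 13, 0, 1, 0, 19, 0, 3, 0, 25, 0, 5, 0, 25, 0, 5, 0]

```text
time: 28.6
ee_pos: [0.5177, -0.16, 0.0505]
tool_rot: [[-0.01, 1.0, 0.003], [1.0, 0.01, -0.001], [-0.001, 0.003, -1.0]]
ft_force: [-2.0, -2.2, 13.9]
gripper_width: 0.383
grasp_force: 27.5
```

Request:
send_rows:
  commands: [6, 0, 2, 0, 11, 0, 4, 0, 16, 0, 7, 0, 21, 0, 11, 0, 21, 0, 11, 0]

```text
time: 29.22
ee_pos: [0.5172, -0.1371, 0.0393]
tool_rot: [[-0.009, 1.0, 0.002], [1.0, 0.009, 0.002], [0.002, 0.002, -1.0]]
ft_force: [-0.6, 4.7, 16.0]
gripper_width: 0.388
grasp_force: 32.0
```

```bash
python3 - <<'E'
from h import *
S=grab_frame("side");go([]);tilt(S)
E
```

```text
t 29.275 p [ 0.5173 -0.1373  0.0394] yang 0.5091512233687207 q [-0.3399  0.4707  1.8245  0.0029  0.8447 -0.3507]
0 Aweb [[292, 268], [312, 264]] Bweb [[280, 253], [299, 249]] Atip [[291, 254], [312, 250]] Btip [[279, 240], [299, 236]]
15 Aweb [[293, 270], [314, 266]] Bweb [[282, 264], [301, 260]] Atip [[291, 255], [312, 251]] Btip [[280, 250], [299, 246]]
30 Aweb [[294, 272], [315, 267]] Bweb [[285, 274], [304, 270]] Atip [[291, 256], [312, 252]] Btip [[282, 260], [301, 256]]
45 Aweb [[295, 272], [316, 268]] Bweb [[288, 284], [307, 280]] Atip [[291, 258], [312, 253]] Btip [[284, 270], [303, 266]]
60 Aweb [[296, 271], [317, 267]] Bweb [[291, 292], [311, 288]] Atip [[291, 259], [312, 255]] Btip [[287, 280], [306, 276]]
75 Aweb [[297, 270], [318, 266]] Bweb [[295, 299], [315, 294]] Atip [[292, 260], [312, 256]] Btip [[290, 289], [310, 284]]
90 Aweb [[297, 268], [319, 263]] Bweb [[299, 302], [320, 298]] Atip [[292, 261], [313, 257]] Btip [[294, 295], [314, 291]]
105 Aweb [[298, 264], [319, 260]] Bweb [[303, 303], [324, 298]] Atip [[293, 262], [313, 258]] Btip [[298, 300], [318, 295]]
120
[... 1045 characters left out ...]
...
258 ....-+*@@-::+*+%@@@@@@@@@@@=........
261 .....-+*%*::+*+#@@@@@%%@@@@+........
264 ......:+++=-+*+#%@@@@*#@@@@*........
267 .......:=+++++*#%@@@@@@@@@@%-.......
270 ........:===--=##@@@@@@@@@@@=.......
273 ..............-*#%@@@@@@@@@@*.......
276 ..............:*#%@@@@@@@@@@%:......
279 ...............=##@@@@@@@@@@@=......
282 ...............-##%@@@@@@@@@@#......
285 ...............:*#%@@@@%#@@@@%:.....
288 ................+##@@@@%*%@@@@=.....
291 ................-##@@@@@@@@@@@*.....
294 ................:*#%@@@@@%#*+-:.....
297 .................+***+-:............
300 ....................................
303 ....................................
306 ....................................
```

The tilt is about 128°, with the web face up and bright. Continuing down to about 155°.

Request:
send_rows:
  commands: [3, 0, 3, 0, 6, 0, 7, 0, 10, 0, 12, 0, 13, 0, 17, 0, 16, 0, 22, 0, 17, 0, 25, 0, 17, 0, 25, 0]

```text
time: 30.15
ee_pos: [0.5165, -0.119, 0.014]
tool_rot: [[-0.008, 1.0, 0.001], [1.0, 0.008, 0.003], [0.003, 0.001, -1.0]]
ft_force: [-0.4, 9.5, 15.8]
gripper_width: 0.385
grasp_force: 51.1
```

```bash
python3 - <<'E'
from h import *
S=grab_frame("side");go([]);tilt(S)
E
```

```text
t 30.2 p [ 0.5165 -0.1191  0.0141] yang 0.4718515087726711 q [-0.3087  0.5047  1.8561  0.0048  0.7807 -0.3204]
0 Aweb [[288, 278], [308, 273]] Bweb [[277, 262], [296, 258]] Atip [[288, 264], [308, 260]] Btip [[276, 249], [295, 246]]
15 Aweb [[290, 280], [310, 275]] Bweb [[279, 273], [298, 269]] Atip [[288, 265], [308, 261]] Btip [[277, 259], [296, 255]]
30 Aweb [[291, 281], [311, 277]] Bweb [[282, 283], [300, 279]] Atip [[288, 266], [308, 262]] Btip [[279, 269], [298, 265]]
45 Aweb [[292, 282], [312, 277]] Bweb [[285, 293], [304, 288]] Atip [[288, 267], [308, 263]] Btip [[281, 279], [300, 275]]
60 Aweb [[293, 281], [313, 277]] Bweb [[288, 301], [308, 296]] Atip [[288, 269], [308, 264]] Btip [[284, 289], [303, 285]]
75 Aweb [[293, 280], [314, 275]] Bweb [[292, 307], [311, 302]] Atip [[288, 270], [308, 266]] Btip [[287, 297], [306, 293]]
90 Aweb [[294, 277], [314, 273]] Bweb [[296, 311], [315, 306]] Atip [[289, 271], [309, 267]] Btip [[291, 304], [310, 299]]
105 Aweb [[294, 274], [314, 270]] Bweb [[299, 312], [319, 307]] Atip [[289, 272], [309, 267]] Btip [[294, 308], [314, 303]]
120 A
[... 1043 characters left out ...]
...
268 .........:::=*+#@@@@@@@@@@@@=.......
271 ...........:=*+*%@@@@@@@@@@@@:......
274 ...........:+*+*#@@@@@@@@@@@@+......
277 ............-=-=##@@@@@@@@@@@@-.....
280 ...............:*#%@@@@@%%@@@@%.....
283 ................=##@@@@@@@@@@@@+....
286 ................:+#%@@@@@@@@@@@*....
289 .................-*#@@@@%*+=*#*:....
292 ..................+##*:.....+*=.....
295 ..................:**=.......:......
298 ...................-=:..............
301 ....................................
304 ....................................
307 ....................................
310 ....................................
313 ....................................
316 ....................................
```

At about 162° with the legs down, I'll release and clear the view.

Request:
send_rows:
  commands: [0, 0, -2, 0, 0, 0, -2, 0, 0, 0, -2, 0]
  grip: -0.1

```text
time: 30.58
ee_pos: [0.5158, -0.1219, 0.0143]
tool_rot: [[-0.009, 1.0, -0.001], [1.0, 0.009, 0.0], [0.0, -0.001, -1.0]]
ft_force: [0.5, 1.0, -0.5]
gripper_width: 0.553
grasp_force: 0.0
```

Request:
send_rows:
  commands: [0, 0, -60, 0, 0, 0, -110, 0, 0, -62, -130, 0, 0, -124, -130, 0, 0, -130, -130, 0, 0, -130, -130, 0]
  grip: -1

```text
time: 31.32
ee_pos: [0.3859, -0.1233, 0.1449]
tool_rot: [[-0.008, 1.0, 0.001], [1.0, 0.008, -0.0], [-0.0, 0.001, -1.0]]
ft_force: [0.2, -0.6, 0.1]
gripper_width: 1.003
grasp_force: 0.0
```

```bash
python3 - <<'E'
from h import *
go([])
T=grab_frame("top");S=grab_frame("side")
k=white(T,(346,255,430,330));print(cv2.minAreaRect(k),cv2.contourArea(k))
try: chan(T,(346,255,430,330),.024)
except Exception as e: print(e)
cv2.imwrite("pics/flip.png",np.hstack([cv2.resize(T["frame"][200:350,270:420],(400,400)),cv2.resize(S["frame"][200:330,250:380],(400,400))]))
E
```

```text
t 31.325 p [ 0.3859 -0.1233  0.1449] yang 0.4474151880173902 q [-0.4139  0.1671  1.9631  0.0002  1.0107 -0.4218]
((381.5, 287.5), (23.0, 41.0), 90.0) 922.5
holes [array([370.035 , 287.3103]), array([394.2013, 287.3887])] [13 11]
mid [ 0.5164 -0.138   0.024 ] A [ 0.5168 -0.168   0.024 ] ang 0.8618195463603268 dist 0.036006370568075693
```

The channel is flipped and flat: the hole spacing is 36.0 mm when cast onto the 24 mm plane, its centre is at (0.516, -0.138), and it lies along y. Next I'll check the web height from two views and compute the end grip.

```bash
python3 - <<'E'
from h import *
T=grab_frame("top");S=grab_frame("side")
m,d,ang=chan(T,(346,255,430,330),.024)
g=cv2.cvtColor(S["frame"],cv2.COLOR_BGR2GRAY)
for uv,s in(((370.035,287.31),-1),((394.2,287.39),1)):
    q=proj(S,m+d*s*.018);c=cen(S,*q,r=3);print("side hole",q,c,tri((T,S),(uv,c)))
go([(m[0],-.139,.12,ang-90),(m[0],-.139,.04,ang-90),(m[0],-.139,-.002,ang-90)])
E
```

```text
holes [array([370.0368, 287.3126]), array([394.2024, 287.3872])] [13 11]
mid [ 0.5164 -0.138   0.024 ] A [ 0.5169 -0.168   0.024 ] ang 0.8706650316619479 dist 0.03600535829622503
side hole [299.3624 267.5619] [298.0519 266.1688] [ 0.5152 -0.1196  0.0266]
side hole [307.5809 277.3457] [308.4894 278.1489] [ 0.5173 -0.1563  0.0225]
t 31.525 p [ 0.388  -0.1237  0.1448] yang 0.5325839377943353 q [-0.4125  0.1698  1.9597  0.0001  1.011  -0.4218]
[-16.5 128.3  24.9] 1.565
[-16.5 128.2 104.9] 1.565
[-16.5 128.1 146.9] 1.565
```

Request:
send_rows:
  commands: [-5, 40, 10, 0.187, -16, 80, 25, 0.374, -16, 128, 25, 0.56, -16, 128, 25, 0.75, -16, 128, 25, 0.93, -16, 128, 25, 1.12, -16, 128, 25, 1.3, -16, 128, 25, 1.5, -16, 128, 25, 1.565, -16, 128, 25, 1.565, -16, 128, 25, 1.565]
  grip: -0.65

```text
time: 32.9
ee_pos: [0.5149, -0.1379, 0.1194]
tool_rot: [[1.0, 0.017, -0.0], [0.017, -1.0, 0.0], [-0.0, -0.0, -1.0]]
ft_force: [-0.4, -0.3, 0.6]
gripper_width: 0.819
grasp_force: 0.0
```

```bash
python3 - <<'E'
from h import *
go([(.5165,-.139,.04,-89.1),(.5165,-.139,-.002,-89.1)])
E
```

```text
t 32.9 p [ 0.5149 -0.1379  0.1194] yang -89.05309627437181 q [-0.341   0.3616  1.744   0.0001  1.0363  1.2132]
[ 1.6  1.1 79.4] 0.001
[  1.6   1.1 121.4] 0.001
```

Request:
send_rows:
  commands: [2, 1, 50, 0, 2, 1, 90, 0, 2, 1, 105, 0, 2, 1, 115, 0, 2, 1, 121, 0, 2, 1, 121, 0]

```text
time: 33.65
ee_pos: [0.5169, -0.1392, -0.0007]
tool_rot: [[1.0, 0.015, 0.001], [0.015, -1.0, -0.0], [0.001, 0.0, -1.0]]
ft_force: [-0.1, 0.3, -0.2]
gripper_width: 0.826
grasp_force: 0.0
```

Request:
send_rows:
  commands: [0, 0, 0, 0, 0, 0, 0, 0, 0, 0, 0, 0, 0, 0, 0, 0]
  grip: 1
  force: 40

```text
time: 34.15
ee_pos: [0.5171, -0.1393, -0.0001]
tool_rot: [[1.0, 0.015, 0.002], [0.015, -1.0, -0.001], [0.002, 0.001, -1.0]]
ft_force: [-0.8, -0.9, 6.0]
gripper_width: 0.686
grasp_force: 42.8
```

Request:
send_rows:
  commands: [0, 0, -20, 0, 0, 0, -50, 0, 0, 0, -70, 0, 0, 0, -70, 0, 0, 0, -70, 0]

```text
time: 34.78
ee_pos: [0.5158, -0.1388, 0.0683]
tool_rot: [[1.0, 0.015, -0.001], [0.015, -1.0, 0.0], [-0.001, -0.0, -1.0]]
ft_force: [-0.3, 0.3, -0.9]
gripper_width: 0.688
grasp_force: 43.4
```

The end grip is solid. Turning 90° and moving over the rack.

Request:
send_rows:
  commands: [5, -20, 0, -0.187, 10, -50, 0, -0.374, 14, -80, 0, -0.56, 14, -100, 0, -0.75, 14, -100, 0, -0.93, 14, -100, 0, -1.12, 14, -100, 0, -1.3, 14, -100, 0, -1.5, 14, -100, 0, -1.565, 14, -100, 0, -1.565, 14, -100, 0, -1.565]

```text
time: 36.15
ee_pos: [0.5283, -0.0387, 0.068]
tool_rot: [[-0.008, 1.0, -0.001], [1.0, 0.008, 0.0], [0.0, -0.001, -1.0]]
ft_force: [0.1, -0.6, -1.2]
gripper_width: 0.688
grasp_force: 43.4
```

```bash
python3 - <<'E'
from h import *
S=grab_frame("side")
go([(.5305,-.038,.04,.5),(.5305,-.038,.010,.5)])
E
```

```text
t 36.2 p [ 0.5285 -0.0387  0.0682] yang 0.45354741297177886 q [-0.1529  0.425   1.8061 -0.      0.9116 -0.1608]
[ 0.7  2.1 28.2] -0.001
[ 0.7  2.1 58.2] -0.001
```

Request:
send_rows:
  commands: [1, 2, 10, 0, 1, 2, 28, 0, 1, 2, 28, 0, 1, 2, 36, 0, 1, 2, 44, 0, 1, 2, 50, 0, 1, 2, 50, 0]

```text
time: 37.08
ee_pos: [0.5304, -0.0377, 0.0183]
tool_rot: [[-0.009, 1.0, -0.001], [1.0, 0.009, 0.0], [0.0, -0.001, -1.0]]
ft_force: [0.2, -0.4, -1.2]
gripper_width: 0.691
grasp_force: 43.4
```

Request:
send_rows:
  commands: [0, 0, 3, 0, 0, 0, 6, 0, 0, 0, 8, 0, 0, 0, 8, 0]

```text
time: 37.58
ee_pos: [0.5307, -0.0377, 0.0106]
tool_rot: [[-0.009, 1.0, -0.0], [1.0, 0.009, 0.0], [0.0, -0.0, -1.0]]
ft_force: [0.7, 0.3, 0.4]
gripper_width: 0.689
grasp_force: 43.4
```

Request:
send_rows:
  commands: [0, 0, 1, 0, 0, 0, 1, 0]

```text
time: 37.83
ee_pos: [0.531, -0.0378, 0.01]
tool_rot: [[-0.009, 1.0, 0.0], [1.0, 0.009, -0.0], [-0.0, 0.0, -1.0]]
ft_force: [0.0, -0.2, 1.0]
gripper_width: 0.687
grasp_force: 43.5
```

Request:
send_rows:
  commands: [0, 0, 0, 0, 0, 0, 0, 0, 0, 0, 0, 0]
  grip: -0.9

```text
time: 38.2
ee_pos: [0.5309, -0.0378, 0.0098]
tool_rot: [[-0.009, 1.0, 0.0], [1.0, 0.009, -0.0], [-0.0, 0.0, -1.0]]
ft_force: [-0.8, 0.2, 0.2]
gripper_width: 0.95
grasp_force: 0.0
```

Request:
send_rows:
  commands: [0, 0, -30, 0, 0, 0, -80, 0, 0, 0, -130, 0, -62, -30, -130, 0, -124, -60, -130, 0, -150, -60, -130, 0, -150, -60, -130, 0, -150, -60, -130, 0]

```text
time: 39.2
ee_pos: [0.472, -0.1879, 0.1396]
tool_rot: [[-0.008, 1.0, -0.0], [1.0, 0.008, 0.001], [0.001, -0.0, -1.0]]
ft_force: [-0.5, -0.4, 0.1]
gripper_width: 0.955
grasp_force: 0.0
```

```bash
python3 - <<'E'
from h import *
go([])
T=grab_frame("top");S=grab_frame("side")
cv2.imwrite("pics/final.png",np.hstack([cv2.resize(T["frame"][180:350,230:430],(400,340)),cv2.resize(S["frame"][200:285,250:350],(400,340))]))
E
```

```text
t 39.2 p [ 0.472  -0.1879  0.1396] yang 0.46547044994068615 q [-0.4625  0.3067  1.7708  0.0007  1.0647 -0.4709]
```

View pics/final.png

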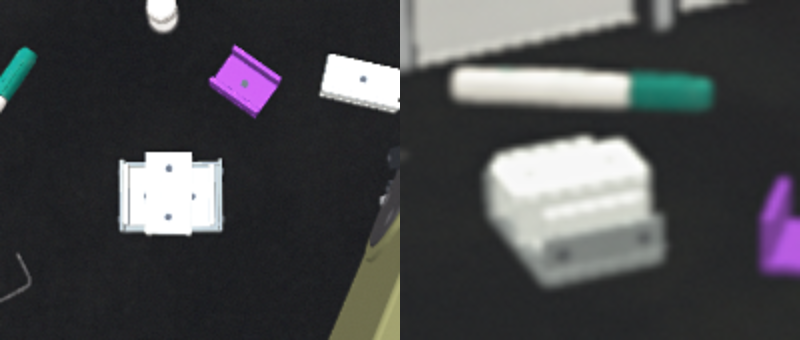

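The picture shows the spare nested web up across both shorts. Its holes are at crop (168,168) and (168,217), and it is centred and aligned. One last numeric check, then I'll hand in.

```bash
python3 - <<'E'
from h import *
T=grab_frame("top");S=grab_frame("side")
h=[cen(T,314,264),cen(T,314,288.5)]
for z in(.034,.044):
    a,b=[onz(T,x,z) for x in h];print(z,(a+b)/2,(a+b)/2-[.5305,-.0378,0],"dist",np.linalg.norm(a-b),"yaw",np.degrees(np.arctan2((a-b)[1],(a-b)[0])))
for x,s in zip(h,(1,-1)):
    q=cen(S,*proj(S,onz(T,x,.034)));print("tri",tri((T,S),(x,q)))
m=(onz(T,h[0],.034)+onz(T,h[1],.034))/2
if abs(m[0]-.5305)<.006 and abs(m[1]+.0378)<.008: print(ctrl.job_done())
E
```

```text
0.034 [ 0.5307 -0.0362  0.034 ] [0.0002 0.0016 0.034 ] dist 0.03588450580998233 yaw 0.5963226761373942
0.044 [ 0.5298 -0.0366  0.044 ] [-0.0007  0.0012  0.044 ] dist 0.03546800122319876 yaw 0.5963226761374064
tri [ 0.5496 -0.0363  0.0334]
tri [ 0.5135 -0.0365  0.0328]
the job is handed in; nothing more can be done
None
```

The spare channel is nested legs down on the two short channels: its web face measures about 33 mm up, and it sits within 2 mm of the rack's centre and 1° of in line. I handed the job in at about 39 s; no verdict was shown.

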